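# Check the clamp screw of a whetstone holder with a torque wrench

### The arm

A 6-joint arm with a two-finger parallel gripper is mounted at the origin on a cart in front of the work surface, level with it; the furniture and walls round the work are solid. World frame = base frame: x ahead of the robot, y to its left, z up, the work surface at z = 0. Lengths are in m, angles in rad, forces in N, time in s.
With the tool pointing down it reaches from about 0.375 to 0.975 m from the base axis. Payload 3.8 kg.
Tool frame: the origin (TCP) lies midway between the tips of the shut fingers; the grasp point (between the pads) lies 19 mm behind it; z points along the fingers, y is the direction in which the jaws open and shut (so a half turn about z gives the same grasp; the last joint's range is limited). The gripper opens to 85 mm and grips with 20 to 120 N. Pads are 22 mm wide; open, the fingers measure 114 mm over their backs; the gripper's body (76 mm by 85 mm) begins 54 mm behind the grasp point. The pads swing forward as they close: fully open they stand 13 mm farther back than shut.
Start: joints at [1.085, 0.264, 1.604, -0, 1.274, -0.037], TCP at [0.293, 0.608, 0.231] pointing down, gripper open.
Joint ranges: [-2.63, 2.63], [-0.94, 2.18], [0.31, 2.57], [-1.31, 4.45], [0, 2.66], [-2.55, 2.55]. Speed limits (rad/s): [2.57, 2.57, 3.14, 3.14, 3.14, 3.14].

### API

Orientations are given as a rotation vector (axis times angle).
In Python, from workcell import bot gives the robot as it stands.
- The arm moves only by the tool arm_command, never from a script. Its argument "targets" is text: rows parted by semicolons, each of 7 numbers parted by spaces: the shift along the tool's x, y, z in mm, then the turn, a rotation vector about the tool's x, y, z in degrees, then the opening, from 0 (shut) to 1 (fully open). A call has 1 to 10 rows; each row is the pose to reach, as a shift and turn from the pose commanded when the call began, along the tool's axes at that moment; what a row does not reach only later rows make up. A row lasts 1/12 s, in which the tool goes at most 41.7 mm and 7.16 degrees, less where a joint would pass 70% of its speed; a pose out of reach is approached as far as the arm can. A call with a gripper value outside its range is refused whole. The fingers move at their own pace and stop on an object; "newtons" is the grip in N (left out, the last holds). Time passes only in rows, so rows that repeat a pose let the fingers close. It gives the time, the measured TCP pose, the force and the opening at its end, in the units of the state.
- bot.read_state(): the state, without advancing time (a new reading comes with each control period).
- bot.read_camera(name): name is "side" or "top" or "wrist"; returns (picture, depth): 480x640x3 uint8, blue, green, red; 480x640 float32, m along the optical axis (not along the pixel's ray), 0 where there is no reading.
- bot.camera_params(name): a dict with "fov_y" (degrees; the focal length in pixels is half the picture's height over the tangent of half this angle, whatever the lens; pixels are square), "cx", "cy" (the principal point, pixels), "k1" (the pictures are not rectified: a ray, as slopes to the right and down, at radius r is drawn at 1 + k1 r^2 times it, then the intrinsics apply), "xyz" and "rotation" of the camera in the world; the wrist camera has in their place "T_tool_cam" (4x4, takes a point from camera to tool coordinates, whose origin is the TCP and whose axes are the flange's). Camera axes: x right, y up, looking along -z (the intrinsics and any distortion apply to the point x, -y, -z); pixel columns grow to the right and rows downward; lengths in m; the calibration is good to about 2 mm. A picture is of the moment at which its call begins: read the wrist's pose just before it. camera_params takes no time and is no camera call.
- bot.finish_job(): hands the job in, once; it reports no verdict.
The state is a dict: "time": time; "q": joint angles; "joint_vel": joint speeds; "joint_torque": joint torques, N m; "tool_pos": TCP position; "tcp_rot": TCP orientation; "wrist_force": force on the tool from outside, world axes, zero at the start; "torque": the same for the moment, N m; "width": opening from 0.0 (shut) to 1.0 (fully open).
Only numpy, scipy, OpenCV 4.12 (cv2) and the standard library are available. Lean on these libraries where they do the work, as an engineer would, in place of code of your own. Each camera call takes 0.05 s, during which the arm holds its last target.

### The job

Check that the clamp screw of the whetstone holder is tight: draw the torque wrench out of its storage tube, set its socket right down on the square brass screw head and let go of it, then take it again by its blue grip and turn it gently clockwise (seen from above) until the red pointer stands in the green band, and keep it there for a good second to see that the screw holds without turning. Never load the screw past the green band or hard in the loosening direction, and do not shift or tip the bottle, bowl, jars, cup and carton standing around. Finally take the wrench off the screw and lay it down flat on the bare worktop, well clear of the holder and the tube.

Things in the scene. Friction and masses are not known exactly. Their poses are not given: they have to be found in the camera images.
- wrench_neck (a point): Torque wrench, 0.3 kg, 248 mm long: steel beam 10 mm wide, 14 mm high, round head (33 mm across) at one end, blue round grip at the other. This point, on the beam at half height, 42 mm from the socket axis, is the place to carry it by (20 mm of bare beam either side). Axes: x from socket to grip, z out of its top. At the start it lies level at height 58 mm with its grip in the tube.
- wrench_grip (a point): Middle of the blue grip (22 mm thick, 118 mm long, from 46 mm before this point to 72 mm beyond it), on its axis, 160 mm from the socket axis. Axes as wrench_neck. While the wrench sits on the screw by itself the grip sags by 10 to 20 mm, as the socket is loose on the head.
- wrench_tail (a point): Free end of the blue grip, on its axis, 232 mm from the socket axis.
- scale_plate (a point): Centre of the white scale plate on top of the wrench, 92 mm from the socket axis: 26 mm along the beam; across it, it reaches 38 mm out on the +y side and 8 mm on the -y side; top 10 mm above the beam's middle.
- socket_mouth (a point): Centre of the open lower end of the wrench's square socket, 31 mm below the middle of the beam. The socket is a square hole of 18.4 mm, 24 mm deep, walls 5 mm (28.4 mm outside), its sides parallel and square to the beam. On the screw it has about 0.12 rad of play either way.
- torque_reading (a joint): Wrench reading, rad: angle of the red pointer (turning with the socket) from the scale's black zero line. 0 at rest; grows as the grip is pulled clockwise from above against a screw that holds, by 1 rad per 5 N m. Green band: 0.20 to 0.32 (1.0 to 1.6 N m; about 6 to 10 N at mid-grip), red mark just past it. Negative when loaded the loosening way.
- stone_holder: Whetstone holder, fixed: black base 330 x 100 x 10 mm with a whetstone (215 x 75 mm, top at 48 mm) under a steel clamp strap (top at 60 mm; washer on it 34 mm across, top at 63 mm). Origin: on the table right below the screw axis; x runs along the stone away from the screw; the base reaches from -45 to +285 mm.
- screw_top (a point): Top of the brass clamp screw, on its vertical axis, 89 mm above the table. Head: 16 mm square, 21 mm high, sides parallel to the holder's x and y (so the wrench fits in four directions), 5 mm cone on top. Fully seated, the socket's ceiling lies on the cone, the socket mouth is 2 mm above the washer (65 mm above the table) and the beam's middle is at 96 mm.
- clamp_screw (a joint): Turn of the clamp screw, rad, positive clockwise from above. It is tight: it only twists springily by some 0.017 rad per N m.
- wrench_stand: Storage stand, fixed: grey base 215 x 70 x 10 mm with a horizontal tube (32 mm bore, 40 mm outside, 125 mm long, axis 63 mm high, closed at the far end). Origin: on the table below the tube's mouth; x runs into the tube. The wrench's grip lies in the tube, its beam on a black post (22 mm wide, top at 51 mm, 52 mm in front of the mouth); its socket axis is about 120 mm in front of the mouth.
- tube_mouth (a point): Centre of the open end of the storage tube. Its x axis points into the tube.
- soy_bottle_mid (a point): Dark sauce bottle, 60 mm across, 200 mm tall, standing beside the screw; this is its middle.
- small_bowl_mid (a point): White bowl, 101 mm across, 45 mm high; its middle.
- spice_a_mid (a point): Spice jar with yellow lid, 44 mm across, 100 mm tall; its middle.
- spice_b_mid (a point): Spice jar with black lid, 44 mm across, 106 mm tall; its middle.
- steel_cup_mid (a point): Steel cup, 81 mm across, 99 mm tall; its middle.
- small_carton2_mid (a point): Orange carton, 52 x 38 x 34 mm; its middle.

How it is judged:
On the way, in this order (a step that is already met when the one before it is completed fails the run):
1. The wrench is drawn right out of the storage tube (x of wrench_tail in the frame of wrench_stand below -0.003 m), for 0.1 s.
2. The socket sits right down on the screw head and the fingers have let go of the wrench (horizontal distance between socket_mouth and stone_holder below 0.006 m and height (world z) of socket_mouth below 0.073 m and contact force between the fingers and wrench below 0.1 N), for 0.2 s.
3. With the hand at the blue grip, the wrench on the screw is turned clockwise until the pointer is in the green band, and held there for a second (horizontal distance between socket_mouth and stone_holder below 0.006 m and height (world z) of socket_mouth below 0.073 m and value of joint torque_reading between 0.2 and 0.33 rad and value of joint clamp_screw below 0.05 rad and distance between the grasp point and wrench_grip below 0.085 m), for 1 s.
At the end, for the whole second after the job is handed in: The wrench lies flat on the bare worktop, right way up (within 0.25 rad; socket mouth under 12 mm, grip under 35 mm high), its socket at least 60 mm from the screw, touching neither the holder nor the stand, at rest and released (horizontal distance between socket_mouth and screw_top above 0.06 m and height (world z) of socket_mouth below 0.012 m and height (world z) of each of wrench_grip, wrench_tail below 0.035 m and angle between wrench_neck's own z axis and vertical below 0.25 rad and linear speed of wrench below 0.02 m/s and contact force between the fingers and wrench below 0.1 N and contact force between wrench and stone_holder below 0.05 N and contact force between wrench and wrench_stand below 0.05 N).
It fails at once if the wrench is loaded past the green band (reading above 0.36) (value of joint torque_reading above 0.36 rad).
It fails at once if the wrench is loaded hard in the loosening direction (reading below -0.15) (value of joint torque_reading below -0.15 rad).
It fails at once if the screw is twisted by more than 0.06 rad either way (value of joint clamp_screw above 0.06 rad or value of joint clamp_screw below -0.06 rad).
It fails at once if a bystander is shifted or tipped by more than 30 mm (distance of any of soy_bottle_mid, small_bowl_mid, spice_a_mid, spice_b_mid, steel_cup_mid, small_carton2_mid from where it was at the start of the episode above 0.03 m).
It also fails if it takes over 72 s, if anything falls off the work surface, if the arm or the gripper's body presses on something with over 40 N, if the wrist force passes 120 N, or if a joint passes its speed limit or range.

## Working session

There is one attempt and no reset: what is moved stays moved. The work goes in short steps, Python scripts to look and compute and a tool call to move; the robot and the scene stay as the last step left them, time stands still between calls to the robot, and variables do not carry over. Pictures are saved under pics/ and viewed, and the job is handed in when it is done.

Besides the shell and the picture viewer there is one more tool, called after "Request:" as name(argument=value, ...) on one line, values as JSON. arm_command: Moves the arm, as the interface text tells. Its arguments: {"type":"object","properties":{"targets":{"type":"string"},"newtons":{"type":"number"}},"required":["targets"]}

```bash
mkdir -p pics; ls
cat > h.py <<'E'
import numpy as np, cv2
from scipy.spatial.transform import Rotation as R
from workcell import bot
def cam(name):
    st=bot.read_state(); p=bot.camera_params(name)
    img,d=bot.read_camera(name)
    return img,d,pose(p,st)
def pose(p,st):
    f=240/np.tan(np.radians(p["fov_y"])/2)
    if "T_tool_cam" in p:
        T=np.eye(4);T[:3,:3]=R.from_rotvec(st["tcp_rot"]).as_matrix();T[:3,3]=st["tool_pos"]
        T=T@np.array(p["T_tool_cam"])
    else:
        T=np.eye(4);r=np.array(p["rotation"]);T[:3,:3]=r if r.shape==(3,3) else R.from_rotvec(r).as_matrix();T[:3,3]=p["xyz"]
    return dict(f=f,cx=p["cx"],cy=p["cy"],k1=p["k1"],T=T.tolist())
def ray(c,uv):
    K=np.array([[c["f"],0,c["cx"]],[0,c["f"],c["cy"]],[0,0,1.]])
    x=cv2.undistortPoints(np.array(uv,float).reshape(-1,1,2),K,np.array([c["k1"],0,0,0.]))[:,0]
    T=np.array(c["T"])
    d=np.c_[x[:,0],-x[:,1],-np.ones(len(x))]@T[:3,:3].T
    return T[:3,3],d
def onz(c,uv,z):
    o,d=ray(c,uv); return o+d*((z-o[2])/d[:,2])[:,None]
def proj(c,P):
    T=np.array(c["T"]);q=(np.atleast_2d(P)-T[:3,3])@T[:3,:3]
    x=q[:,0]/-q[:,2];y=-q[:,1]/-q[:,2];s=1+c["k1"]*(x*x+y*y)
    return np.c_[c["cx"]+c["f"]*x*s,c["cy"]+c["f"]*y*s]
def bydepth(c,uv,d):
    o,r=ray(c,uv); z=np.array([d[int(round(v)),int(round(u))] for u,v in uv]); return o+r*z[:,None]
E
python3 - <<'E'
from h import *
import json
for n in ["side","top","wrist"]:
    i,d,c=cam(n); cv2.imwrite(f"pics/{n}0.png",i); np.save(f"{n}0.npy",d); json.dump(c,open(f"{n}0.json","w")); print(n,bot.camera_params(n))
print(bot.read_state())
E
```

```text
pics
side {'fov_y': 46.16182916379601, 'cx': 315.5656581126201, 'cy': 237.10035612576442, 'k1': 0.03303078432571288, 'xyz': array([-0.16866408, -1.13468346,  0.76947807]), 'rotation': array([ 1.1020777 , -0.3286925 , -0.49354303])}
top {'fov_y': 55.141145159874405, 'cx': 321.06458770829477, 'cy': 236.5210023642747, 'k1': -0.038648951775861765, 'xyz': array([0.50242204, 0.06514672, 1.45154342]), 'rotation': array([ 0.0598358 , -0.03406801, -1.54456426])}
wrist {'fov_y': 68.64826280438704, 'cx': 322.4839274270325, 'cy': 240.6731224514134, 'k1': -0.062160005250077255, 'T_tool_cam': array([[ 7.26334902e-04,  9.49901522e-01,  3.12548511e-01,
         7.99785739e-02],
       [ 9.99999621e-01, -8.39812514e-04,  2.28459122e-04,
        -4.15147416e-04],
       [ 4.79495819e-04,  3.12548227e-01, -9.49901772e-01,
        -1.42316176e-01],
       [ 0.00000000e+00,  0.00000000e+00,  0.00000000e+00,
         1.00000000e+00]])}
{'time': 0.15, 'q': array([ 1.08508683e+00,  2.64610870e-01,  1.60509973e+00,  3.27708957e-05,
        1.27368739e+00, -3.68897672e-02]), 'joint_vel': array([-0.00104353, -0.0013427 , -0.00397569, -0.00084206, -0.00066744,
       -0.00062244]), 'joint_torque': array([-4.63602137e-04, -5.15908062e+01, -3.67956877e+01, -8.60242130e-05,
        8.05892138e-03,  1.98252354e-05]), 'tool_pos': array([0.29259806, 0.6076401 , 0.23020599]), 'tcp_rot': array([-6.99005906e-01, -3.06233039e+00,  2.72641326e-03]), 'wrist_force': array([-1.03449856,  0.19995526,  0.69158097]), 'torque': array([-0.0129366 , -0.04033448, -0.02150416]), 'width': 0.9991651448374995}
```

View pics/top0.png

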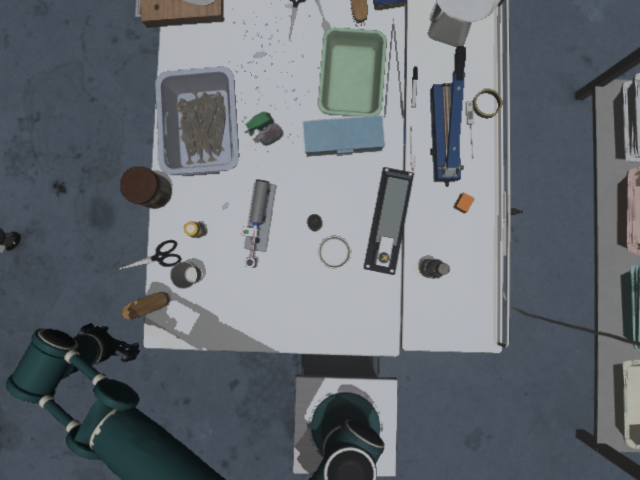

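View pics/side0.png

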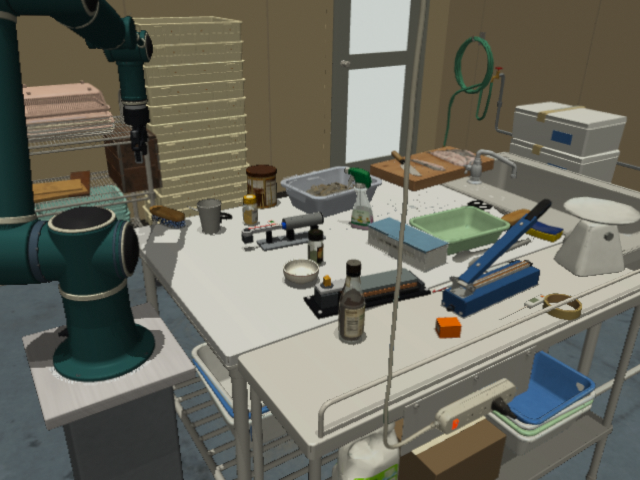

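View pics/wrist0.png

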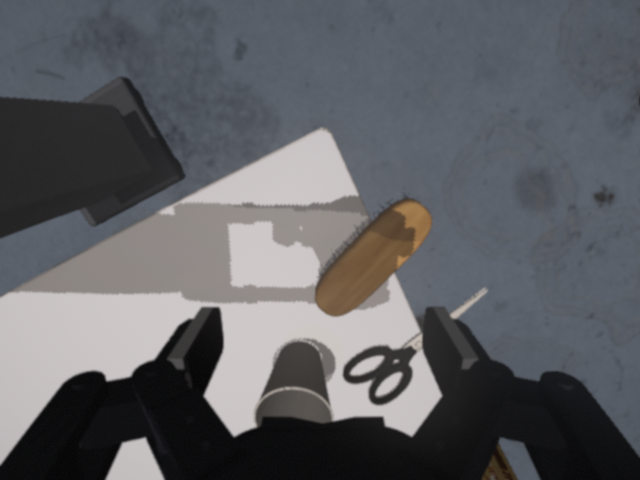

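Run:
```python
from h import *
import json
i=cv2.imread("pics/top0.png")
a=cv2.resize(i[170:280,150:350],None,fx=4,fy=4,interpolation=cv2.INTER_CUBIC)
b=cv2.resize(i[160:285,300:480],None,fx=4,fy=4,interpolation=cv2.INTER_CUBIC)
cv2.imwrite("pics/a.png",a);cv2.imwrite("pics/b.png",b)
c=json.load(open("top0.json"));d=np.load("top0.npy")
for n,uv,z in [("socket",(251,264),.096-.031),("screw",(384,258),.089),("gripend",(261,181),.06)]:
    print(n,onz(c,[uv],z),bydepth(c,[uv],d))
```

```text
socket [[0.49691077 0.29857556 0.065     ]] [[0.49693644 0.29748821 0.07145873]]
screw [[ 0.52504422 -0.09911999  0.089     ]] [[ 0.52503556 -0.09905713  0.08952143]]
gripend [[0.75152198 0.27771572 0.06      ]] [[0.74740687 0.2742041  0.08298818]]
```

View pics/a.png

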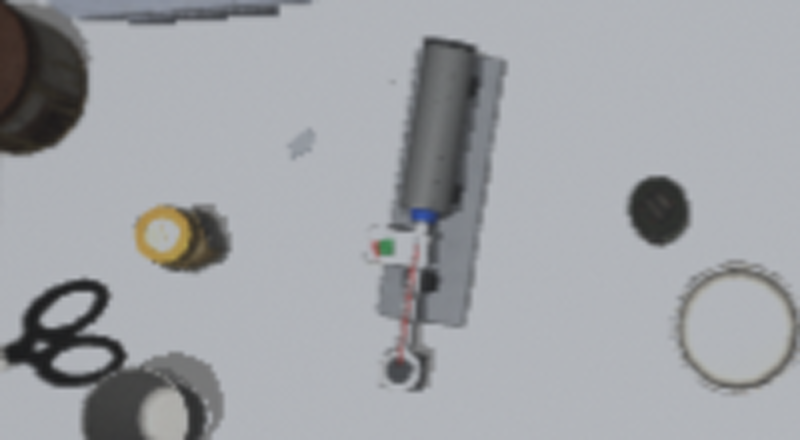

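View pics/b.png

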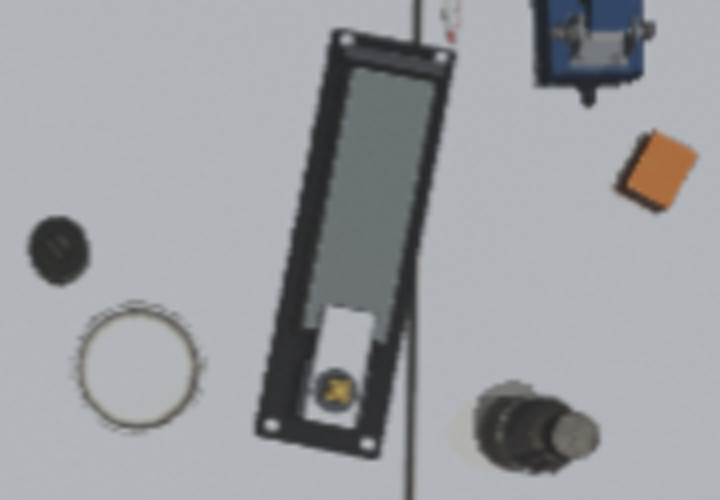

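```bash
cat >> h.py <<'E'
def down(yaw):
    "tool z down, tool y axis at world angle yaw(deg); tool x at yaw+90"
    a=np.radians(yaw); y=np.array([np.cos(a),np.sin(a),0]); z=np.array([0,0,-1.]); return R.from_matrix(np.c_[np.cross(y,z),y,z])
def delta(pos,yaw,st=None,rot=None):
    st=st or bot.read_state(); r0=R.from_rotvec(st["tcp_rot"])
    rt=rot if rot is not None else down(yaw)
    t=r0.inv().apply(np.array(pos)-st["tool_pos"])*1e3; w=np.degrees((r0.inv()*rt).as_rotvec())
    print("t",st["time"],"shift",t.round(1),"turn",w.round(2)); return t,w
def yaw(st=None):
    st=st or bot.read_state(); y=R.from_rotvec(st["tcp_rot"]).as_matrix()[:,1]; return np.degrees(np.arctan2(y[1],y[0]))
E
python3 - <<'E'
from h import *
import json
c=json.load(open("top0.json"))
f=lambda x,y:(150+x/4-.4,170+y/4-.4)
g=lambda x,y:(300+x/4-.4,160+y/4-.4)
print("sock",onz(c,[f(400,370)],.068),"bluestart",onz(c,[f(423,213)],.06),"tube end",onz(c,[f(450,42)],.08))
print("screw",onz(c,[g(337,390)],.089),"base corners",onz(c,[g(336,28),g(455,50),g(378,459),g(256,434)],.01))
print("bowl",onz(c,[g(137,367)],.045),"jarB",onz(c,[g(59,250)],.106),"bottle top",onz(c,[g(575,435)],.2),"carton",onz(c,[g(662,170)],.034),"cup",onz(c,[f(170,418)],.099),"jarA",onz(c,[f(164,235)],.1))
delta((.56,.29,.25),85)
E
```

```text
sock [[0.5025277  0.30250845 0.068     ]] bluestart [[0.62238884 0.29051165 0.06      ]] tube end [[0.75076159 0.27142258 0.08      ]]
screw [[ 0.5276926  -0.09862768  0.089     ]] base corners [[ 0.81565054 -0.10235002  0.01      ]
 [ 0.80035096 -0.19678888  0.01      ]
 [ 0.47614545 -0.14111013  0.01      ]
 [ 0.49318216 -0.04552393  0.01      ]]
bowl [[0.54216569 0.04912424 0.045     ]] jarB [[0.62490833 0.10920545 0.106     ]] bottle top [[ 0.49920521 -0.24726629  0.2       ]] carton [[ 0.70543244 -0.35419351  0.034     ]] cup [[0.46249224 0.46678371 0.099     ]] jarA [[0.59785559 0.4767465  0.1       ]]
t 0.15 shift [-378.7 -170.2  -19.5] turn [-1.000e-01 -2.000e-02 -2.072e+01]
```

Request:
arm_command(targets="-379 -170 -20 0 0 -20.7 1;-379 -170 -20 0 0 -20.7 1;-379 -170 -20 0 0 -20.7 1;-379 -170 -20 0 0 -20.7 1;-379 -170 -20 0 0 -20.7 1;-379 -170 -20 0 0 -20.7 1;-379 -170 -20 0 0 -20.7 1;-379 -170 -20 0 0 -20.7 1;-379 -170 -20 0 0 -20.7 1;-379 -170 -20 0 0 -20.7 1")

```text
time: 0.98
tool_pos: [0.5614, 0.2887, 0.2511]
tcp_rot: [-0.137, -3.138, 0.0]
wrist_force: [1.1, 0.3, -0.0]
width: 0.999
```

Request:
arm_command(targets="0 0 0 0 0 0 1;0 0 0 0 0 0 1;0 0 0 0 0 0 1")

```text
time: 1.23
tool_pos: [0.5603, 0.2903, 0.2508]
tcp_rot: [-0.139, -3.137, -0.0]
wrist_force: [0.2, -0.4, 0.5]
width: 0.999
```

```bash
cat > snap.py <<'E'
import sys,json
from h import *
n=sys.argv[1]; i,d,c=cam(n); t=sys.argv[2]
cv2.imwrite(f"pics/{t}.png",i); np.save(f"{t}.npy",d); json.dump(c,open(f"{t}.json","w"))
s=bot.read_state(); print(s["time"],s["tool_pos"].round(4),"yaw",yaw(s).round(2),s["wrist_force"].round(2),s["width"])
E
python3 snap.py wrist w1
```

```text
1.2833 [0.5599 0.291  0.2508] yaw 85.0 [-0.17 -0.19  0.62] 0.998429992373541
```

View pics/w1.png

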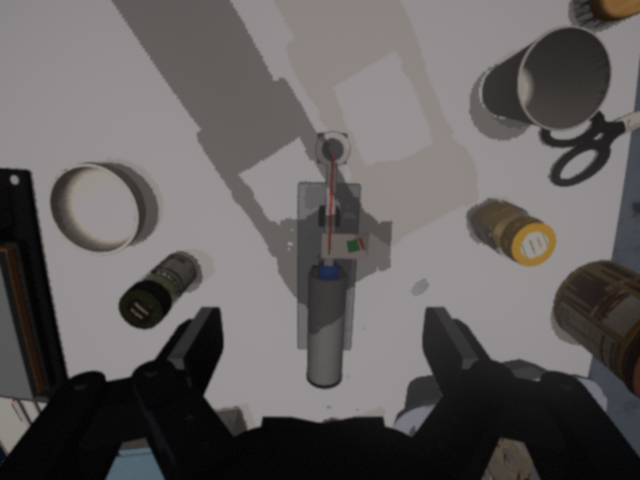

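Run:
```python
from h import *
import json
i=cv2.imread("pics/w1.png");c=json.load(open("w1.json"));d=np.load("w1.npy")
cv2.imwrite("pics/w1z.png",cv2.resize(i[120:290,270:400],None,fx=4.5,fy=3.5,interpolation=cv2.INTER_CUBIC) )
for n,uv in [("sock",(333,149)),("beam",(331,190)),("redline bottom",(331,248)),("blue",(328,271)),("tubeend",(325,380))]: print(n,bydepth(c,[uv],d).round(4))
print(proj(c,[[.56,.29,.06],[.5,.3,.068]]))
```

```text
sock [[0.501  0.3045 0.0687]]
beam [[0.5377 0.2997 0.0694]]
redline bottom [[0.5953 0.2951 0.0671]]
blue [[0.6189 0.2901 0.0684]]
tubeend [[0.7402 0.2766 0.0824]]
[[322.71129118 211.89208459]
 [327.93812527 148.31667966]]
```

View pics/w1z.png

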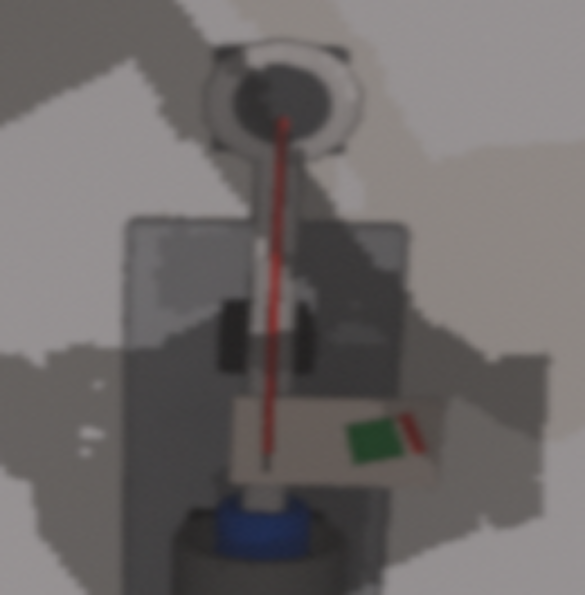

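Run:
```python
from h import *
delta((.5427,.2997,.09),83.5); delta((.5427,.2997,.039),83.5)
```

```text
t 1.2833 shift [ 17.7   7.2 160.8] turn [ 0.   -0.07  1.5 ]
t 1.2833 shift [ 17.6   7.2 211.8] turn [ 0.   -0.07  1.5 ]
```

Request:
arm_command(targets="17.7 7.2 100 0 -.1 1.5 1;17.7 7.2 140 0 -.1 1.5 1;17.7 7.2 161 0 -.1 1.5 1;17.7 7.2 161 0 -.1 1.5 1;17.7 7.2 161 0 -.1 1.5 1;17.7 7.2 161 0 -.1 1.5 1")

```text
time: 1.78
tool_pos: [0.5402, 0.2995, 0.0877]
tcp_rot: [-0.174, -3.133, 0.005]
wrist_force: [0.2, 0.3, -0.2]
width: 0.999
```

```bash
python3 snap.py wrist w2
python3 - <<'E'
from h import *
import json
i=cv2.imread("pics/w2.png");
c=json.load(open("w2.json"))
print(proj(c,[[.5427,.2997,.058],[.501,.3045,.068]]))
E
```

```text
1.8333 [0.5431 0.3005 0.0909] yaw 83.6 [ 1.04 -0.02  0.21] 1.0038372851857238
[[324.50682383 286.67195938]
 [325.07347666 215.30309254]]
```

View pics/w2.png

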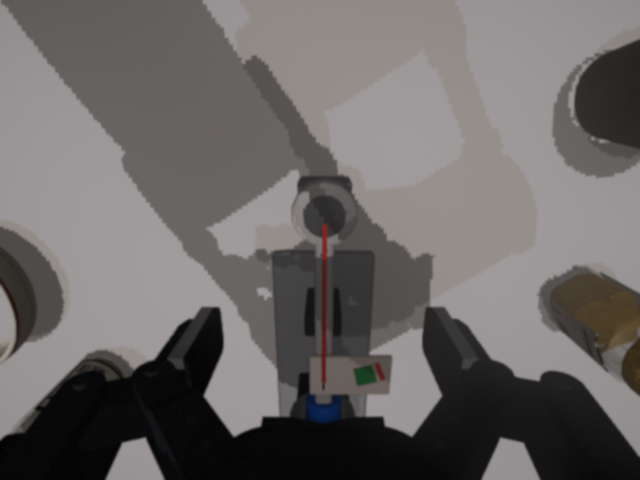

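Request:
arm_command(targets="0 0 30 0 0 0 1;0 0 52 0 0 0 1;0 0 52 0 0 0 1;0 0 52 0 0 0 1;0 0 52 0 0 0 0.4;0 0 52 0 0 0 0;0 0 52 0 0 0 0;0 0 52 0 0 0 0;0 0 52 0 0 0 0;0 0 52 0 0 0 0", newtons=80)

```text
time: 2.67
tool_pos: [0.5439, 0.2993, 0.0388]
tcp_rot: [0.178, 3.134, 0.0]
wrist_force: [0.7, -0.2, 0.3]
width: 0.145
```

Request:
arm_command(targets="0 0 0 0 0 0 0;0 0 0 0 0 0 0;0 0 0 0 0 0 0;0 0 0 0 0 0 0")

```text
time: 3.0
tool_pos: [0.5438, 0.2993, 0.0388]
tcp_rot: [0.178, 3.134, 0.0]
wrist_force: [-1.5, -1.1, 4.9]
width: 0.1
```

```bash
python3 snap.py wrist w3
python3 - <<'E'
from h import *
st=bot.read_state();
# world direction into -stand x
a=np.radians(-6.45); u=np.array([np.cos(a),np.sin(a),0])
p=st["tool_pos"]
delta(p+[0,0,.003],yaw(st)); delta(p-u*.06+[0,0,.004],yaw(st)); delta(p-u*.145+[0,0,.004],yaw(st))
E
```

```text
3.05 [0.5438 0.2993 0.0388] yaw 83.49 [-2.2  -0.98  5.23] 0.09862801461198652
t 3.05 shift [-0.  0. -3.] turn [ 0.01  0.12 -0.  ]
t 3.05 shift [60.  -0.1 -4.1] turn [ 0.01  0.12 -0.  ]
t 3.05 shift [ 1.45e+02 -1.00e-01 -4.30e+00] turn [ 0.01  0.12 -0.  ]
```

View pics/w3.png

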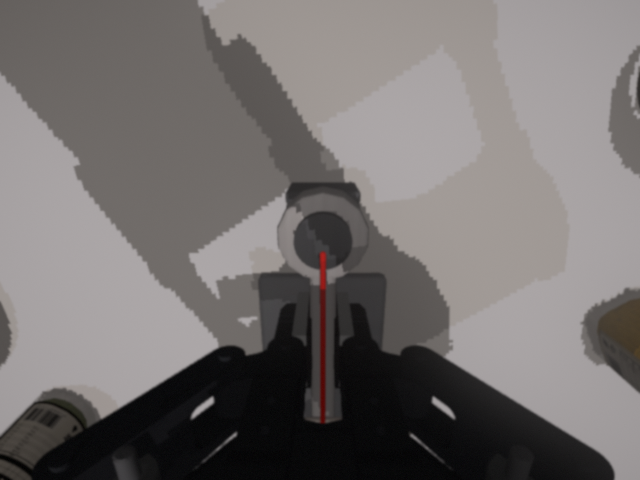

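Request:
arm_command(targets="0 0 -4 0 0 0 0;0 0 -4 0 0 0 0;20 0 -4.5 0 0 0 0;40 0 -4.5 0 0 0 0;60 0 -4.5 0 0 0 0;80 0 -4.5 0 0 0 0;100 0 -4.5 0 0 0 0;120 0 -4.5 0 0 0 0;145 0 -4.5 0 0 0 0;145 0 -4.5 0 0 0 0")

```text
time: 3.88
tool_pos: [0.3947, 0.3147, 0.0411]
tcp_rot: [-0.176, -3.134, 0.004]
wrist_force: [-1.7, 0.9, -2.8]
width: 0.094
```

```bash
python3 snap.py wrist w4;python3 snap.py side s4; python3 -c "
import cv2;i=cv2.imread('pics/s4.png');cv2.imwrite('pics/s4z.png',cv2.resize(i[150:350,150:400],None,fx=3,fy=3))"
```

```text
3.9333 [0.3968 0.3151 0.0416] yaw 83.59 [-0.39  0.04 -0.08] 0.09984071311826186
3.9833 [0.3984 0.3155 0.0421] yaw 83.56 [-0.49  0.46 -0.76] 0.09808517648329353
```

View pics/w4.png

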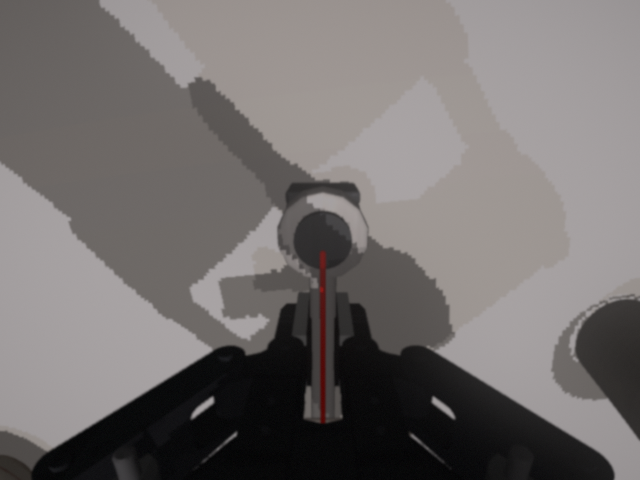

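View pics/s4z.png

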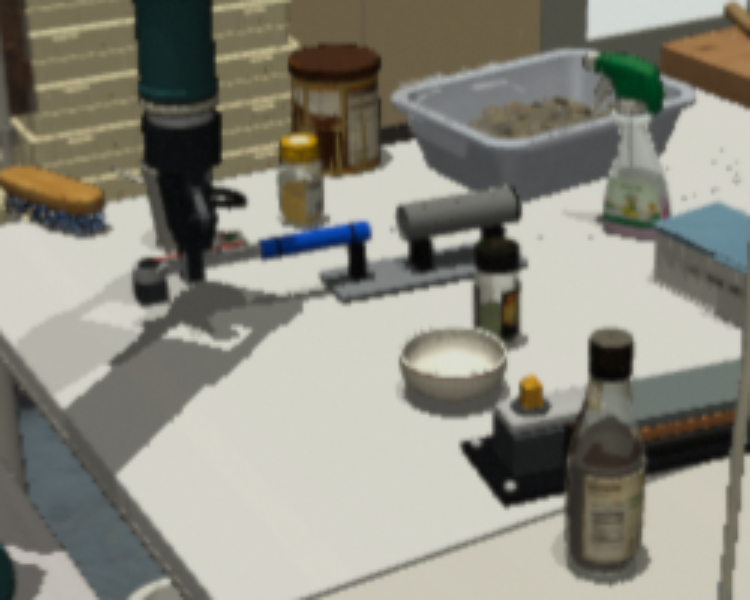

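Run:
```python
from h import *
delta((.63,-.108,.19),80.1)
```

```text
t 3.9833 shift [-277.8 -395.  -147.4] turn [-0.03  0.06  3.46]
```

Request:
arm_command(targets="0 0 -20 0 0 0 0;0 0 -50 0 0 0 0;0 0 -85 0 0 0 0;0 0 -120 0 0 0 0;-10 -12 -147 0 0 0 0;-30 -45 -147 0 0 0.5 0;-50 -75 -147 0 0 1 0;-70 -105 -147 0 0 1 0;-90 -135 -147 0 0 1 0;-110 -165 -147 0 0 2 0")

```text
time: 4.82
tool_pos: [0.491, 0.1372, 0.1895]
tcp_rot: [0.234, 3.131, -0.0]
wrist_force: [1.7, 0.1, -3.0]
width: 0.096
```

Request:
arm_command(targets="-20 -28 0 0 0 0.5 0;-40 -56 0 0 0 1 0;-60 -84 0 0 0 1.5 0;-80 -112 0 0 0 1.5 0;-100 -140 0 0 0 1.5 0;-120 -168 0 0 0 1.5 0;-140 -196 0 0 0 1.5 0;-155 -215 0 0 0 1.5 0;-168 -230 0 0 0 1.5 0;-168 -230 0 0 0 1.5 0")

```text
time: 5.65
tool_pos: [0.6241, -0.1178, 0.1892]
tcp_rot: [0.28, 3.126, -0.003]
wrist_force: [0.5, -1.0, -3.2]
width: 0.104
```

```bash
python3 snap.py wrist w5
```

```text
5.7 [ 0.6229 -0.1158  0.189 ] yaw 79.79 [-0.14  0.29 -3.52] 0.09712846817373635
```

View pics/w5.png

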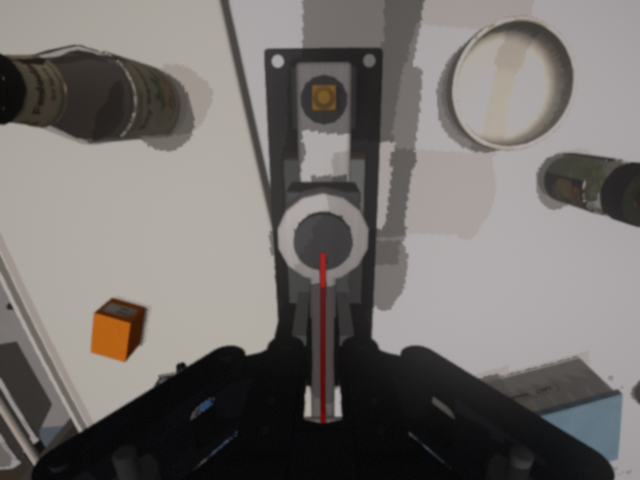

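```bash
cat > an.py <<'E'
from h import *
import json,sys
i=cv2.imread(f"pics/{sys.argv[1]}.png");c=json.load(open(f"{sys.argv[1]}.json"));d=np.load(f"{sys.argv[1]}.npy")
hsv=cv2.cvtColor(i,cv2.COLOR_BGR2HSV)
m=cv2.inRange(hsv,(10,130,90),(30,255,255)); m[:,:250]=0;m[:,400:]=0
n,l,s,ce=cv2.connectedComponentsWithStats(m);k=1+np.argmax(s[1:,4]);print("screw px",ce[k],s[k])
print("screw z.087",onz(c,[ce[k]],.087)," depth",bydepth(c,[ce[k]],d))
r=cv2.inRange(hsv,(0,150,80),(8,255,255))|cv2.inRange(hsv,(172,150,80),(180,255,255)); r[:,:250]=0;r[:,400:]=0
ys,xs=np.nonzero(r); print("red rows",ys.min(),ys.max()); 
for a,b in [(ys.min(),ys.min()+8),(ys.max()-8,ys.max())]:
    q=(ys>=a)&(ys<=b); print("red",xs[q].mean(),ys[q].mean(), bydepth(c,[(xs[q].mean(),ys[q].mean())],d))
E
python3 an.py w5
python3 - <<'E'
from h import *
import json
c=json.load(open("w5.json"));d=np.load("w5.npy")
st=bot.read_state()
h=onz(c,[(278,61),(370,60)],.01); v=h[1]-h[0]; print("holes",h,"yaw y:",np.degrees(np.arctan2(v[1],v[0])))
b=onz(c,[(265,50),(383,50),(278,303)],.01); print(b)
print("head",bydepth(c,[(323,238),(323,200),(300,238)],d))
i=cv2.imread("pics/w5.png");cv2.imwrite("pics/w5z.png",cv2.resize(i[40:280,240:400],None,fx=3,fy=2.5,interpolation=cv2.INTER_CUBIC))
E
```

```text
screw px [321.52419355  94.24731183] [312  85  23  25 372]
screw z.087 [[ 0.52589571 -0.10151817  0.087     ]]  depth [[ 0.52612219 -0.10154529  0.08992232]]
red rows 252 422
red 322.5 256.4583333333333 [[ 0.58672656 -0.11154115  0.21996213]]
red 322.3888888888889 417.8611111111111 [[ 0.65520426 -0.12389423  0.22103861]]
holes [[ 0.48742502 -0.13191766  0.01      ]
 [ 0.50026797 -0.05611106  0.01      ]] yaw y: 80.38440972130206
[[ 0.47707685 -0.1407901   0.01      ]
 [ 0.49442778 -0.04432714  0.01      ]
 [ 0.70811878 -0.18021359  0.01      ]]
head [[ 0.58071486 -0.11029213  0.21862643]
 [ 0.56855305 -0.10811337  0.21556011]
 [ 0.57923856 -0.11787285  0.21898608]]
```

View pics/w5z.png

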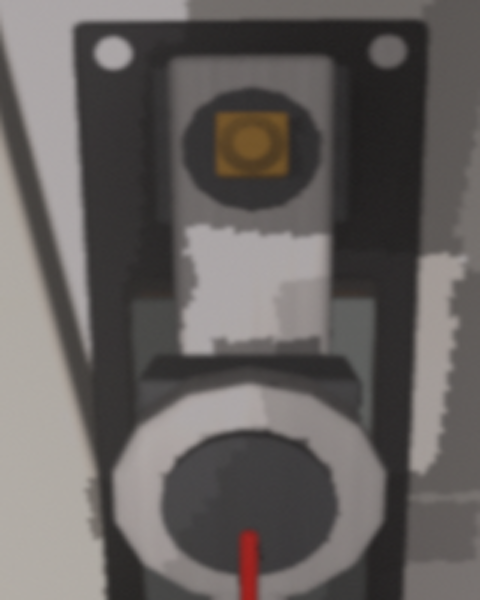

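Request:
arm_command(targets="0 0 25 0 0 -0.4 0;0 0 45 0 0 -0.4 0;0 0 45 0 0 -0.4 0;0 0 45 0 0 -0.4 0;0 0 45 0 0 -0.4 0;0 0 45 0 0 -0.4 0;0 0 45 0 0 -0.4 0")

```text
time: 6.28
tool_pos: [0.6233, -0.1131, 0.1469]
tcp_rot: [0.262, 3.126, -0.001]
wrist_force: [-0.2, -0.3, -3.3]
width: 0.096
```

```bash
python3 snap.py wrist w6; python3 an.py w6; python3 -c "
import cv2
i=cv2.imread('pics/w6.png');cv2.imwrite('pics/w6z.png',cv2.resize(i[0:300,230:410],None,fx=3,fy=2,interpolation=cv2.INTER_CUBIC))"
```

```text
6.3333 [ 0.6231 -0.1131  0.1467] yaw 80.4 [ 0.33  0.47 -2.43] 0.0947786558797495
screw px [314.54850088  91.15343915] [303  80  29  30 567]
screw z.087 [[ 0.52612421 -0.10154067  0.087     ]]  depth [[ 0.52625144 -0.10153014  0.08847439]]
red rows 252 422
red 322.5 256.4583333333333 [[ 0.58567069 -0.10721859  0.17791356]]
red 322.43243243243245 417.97297297297297 [[ 0.65482044 -0.11888322  0.17849517]]
```

View pics/w6z.png

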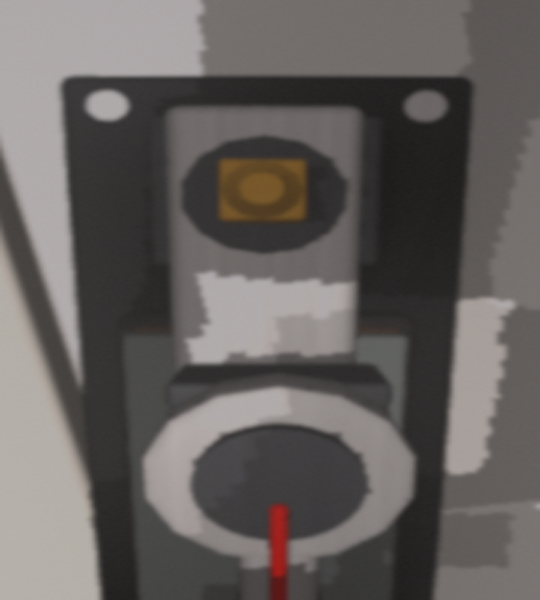

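Run:
```python
from h import *
import json
c=json.load(open("w6.json"));d=np.load("w6.npy")
st=bot.read_state(); p=st["tool_pos"]; r=R.from_rotvec(st["tcp_rot"]);print(p)
T=lambda P:(r.inv().apply(P-p)*1e3).round(1)
S=onz(c,[(317.2,94.4)],.084);S2=onz(c,[(317.1,93.1)],.088);print("screw",S,S2,T(S),T(S2))
z=p[2]+.019
H1=onz(c,[(322.9,241)],z+.0106);H2=onz(c,[(322.9,236.7)],z+.0072)
print("head",H1,H2,T(H1),T(H2)); print(bydepth(c,[(322,239),(322,195),(290,237)],d)[:,2]-z)
# socket far corners (fig): (172..390)/3, row 365/2
```

```text
[ 0.6231266  -0.11305642  0.14674535]
screw [[ 0.52775039 -0.10042453  0.084     ]] [[ 0.52740347 -0.10035938  0.088     ]] [[96.4 -3.5 62.3]] [[96.8 -3.4 58.3]]
head [[ 0.58077788 -0.10625866  0.17634535]] [[ 0.58035337 -0.10618458  0.17294535]] [[ 42.8  -0.4 -29.8]] [[ 43.2  -0.4 -26.4]]
[0.01034474 0.00655271 0.00702979]
```

Request:
arm_command(targets="25 -1.5 0 0 0 0 0;50 -3.1 0 0 0 0 0;53.6 -3.1 10 0 0 0 0;53.6 -3.1 25 0 0 0 0;53.6 -3.1 37 0 0 0 0;53.6 -3.1 37 0 0 0 0;53.6 -3.1 37 0 0 0 0;53.6 -3.1 37 0 0 0 0;53.6 -3.1 37 0 0 0 0")

```text
time: 7.08
tool_pos: [0.5699, -0.1074, 0.1088]
tcp_rot: [0.263, 3.127, -0.0]
wrist_force: [0.2, 0.8, -2.6]
width: 0.1
```

```bash
python3 snap.py side s7;python3 snap.py top t7;python3 snap.py wrist w7; python3 -c "
import cv2
i=cv2.imread('pics/s7.png');a=cv2.resize(i[230:330,280:430],None,fx=5,fy=5,interpolation=cv2.INTER_CUBIC);cv2.imwrite('pics/s7z.png',a)"
```

```text
7.1333 [ 0.5698 -0.1073  0.1089] yaw 80.39 [-0.01 -0.46 -2.25] 0.09732906571183056
7.1833 [ 0.5697 -0.1073  0.1088] yaw 80.39 [ 0.58 -0.48 -2.8 ] 0.1003864779602435
7.2333 [ 0.5695 -0.1073  0.1087] yaw 80.39 [-0.82 -0.05 -2.96] 0.10378166842147071
```

View pics/s7z.png

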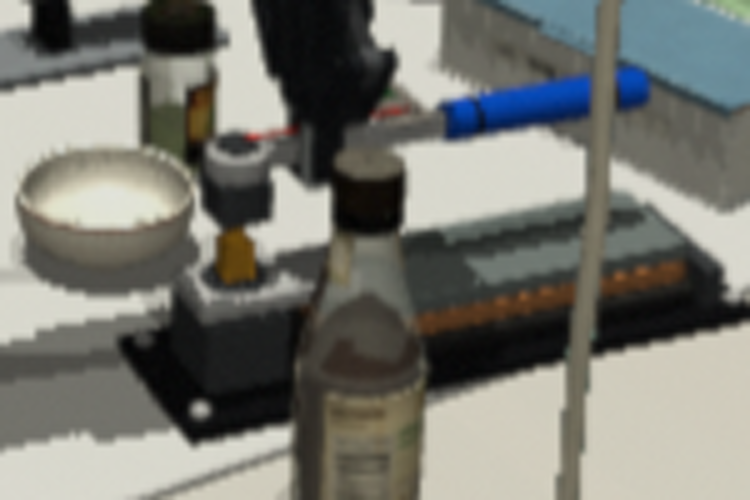

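View pics/w7.png

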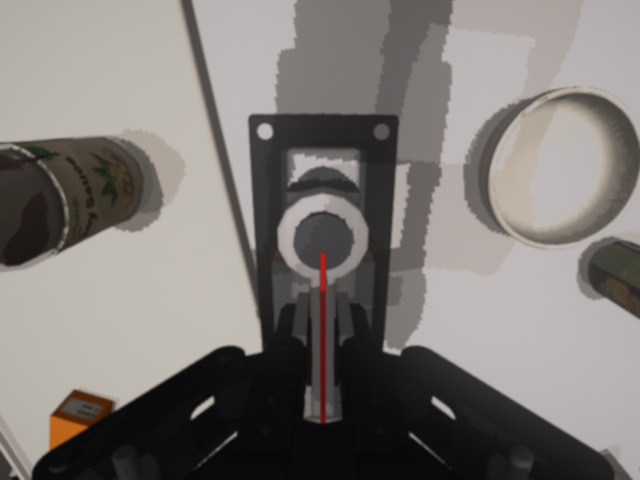

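Request:
arm_command(targets="0 0 5 0 0 0 0;0 0 9 0 0 0 0;0 0 12 0 0 0 0;0 0 12 0 0 0 0;0 0 12 0 0 0 0")

```text
time: 7.65
tool_pos: [0.5687, -0.1071, 0.0954]
tcp_rot: [0.263, 3.129, 0.0]
wrist_force: [0.9, 0.6, -2.7]
width: 0.098
```

Request:
arm_command(targets="0 0 3 0 0 0 0;0 0 5 0 0 0 0;0 0 5 0 0 0 0;0 0 5 0 0 0 0")

```text
time: 7.98
tool_pos: [0.5687, -0.1071, 0.0907]
tcp_rot: [0.263, 3.129, 0.0]
wrist_force: [0.7, 0.0, -3.4]
width: 0.099
```

Request:
arm_command(targets="0 0 4 0 0 0 0;0 0 8 0 0 0 0;0 0 11 0 0 0 0;0 0 11 0 0 0 0;0 0 11 0 0 0 0")

```text
time: 8.4
tool_pos: [0.5687, -0.1071, 0.0795]
tcp_rot: [0.263, 3.129, 0.0]
wrist_force: [-0.5, -0.3, -2.5]
width: 0.102
```

Request:
arm_command(targets="0 0 1.5 0 0 0 0;0 0 2.5 0 0 0 0;0 0 2.5 0 0 0 0;0 0 2.5 0 0 0 0")

```text
time: 8.73
tool_pos: [0.5687, -0.1071, 0.0773]
tcp_rot: [0.263, 3.129, -0.0]
wrist_force: [0.0, 0.5, -4.2]
width: 0.099
```

Request:
arm_command(targets="0 0 0 0 0 0 0.3;0 0 0 0 0 0 0.6;0 0 0 0 0 0 0.8;0 0 0 0 0 0 0.8;0 0 0 0 0 0 0.8;0 0 0 0 0 0 0.8;0 0 0 0 0 0 0.8;0 0 0 0 0 0 0.8")

```text
time: 9.4
tool_pos: [0.5688, -0.1072, 0.0774]
tcp_rot: [0.263, 3.129, -0.0]
wrist_force: [0.3, -0.6, 0.3]
width: 0.804
```

```bash
python3 snap.py side s8;python3 snap.py wrist w8; python3 -c "
import cv2
i=cv2.imread('pics/s8.png');a=cv2.resize(i[230:330,280:430],None,fx=5,fy=5,interpolation=cv2.INTER_CUBIC);cv2.imwrite('pics/s8z.png',a)"
```

```text
9.45 [ 0.5688 -0.1071  0.0774] yaw 80.39 [0.14 0.45 0.06] 0.7966252268565321
9.5 [ 0.5688 -0.1071  0.0774] yaw 80.39 [0.34 1.42 0.56] 0.803728777060325
```

View pics/s8z.png

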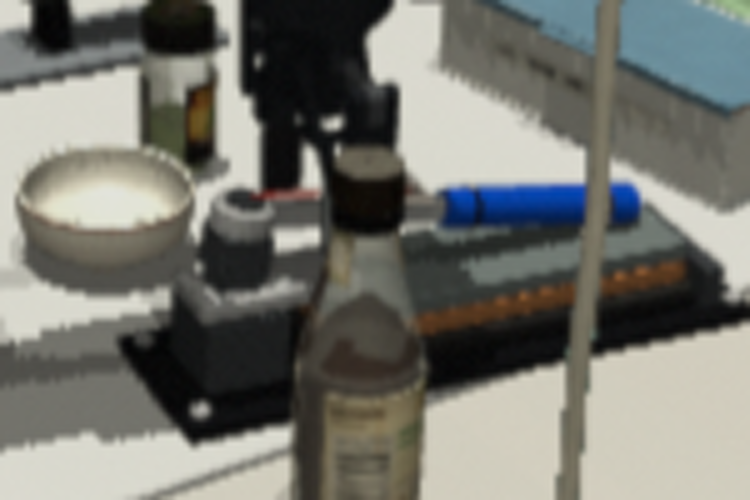

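View pics/w8.png

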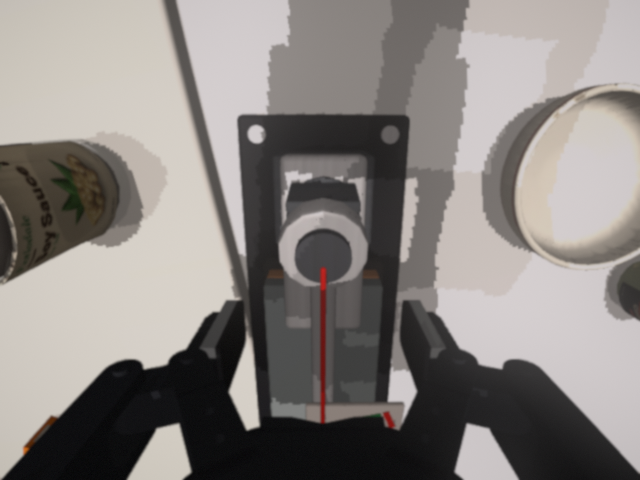

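Request:
arm_command(targets="0 0 -20 0 0 0 0.8;0 0 -50 0 0 0 1;-30 0 -55 0 0 0 1;-60 0 -55 0 0 0 1;-90 0 -55 0 0 0 1;-118 0 -55 0 0 0 1;-118 0 -55 0 0 0 1;-118 0 -55 0 0 0 1;-118 0 -55 0 0 0 1")

```text
time: 10.25
tool_pos: [0.6842, -0.1267, 0.1318]
tcp_rot: [-0.263, -3.13, -0.0]
wrist_force: [-0.8, -0.3, 0.1]
width: 1.0
```

```bash
python3 snap.py wrist w9
```

```text
10.3 [ 0.6839 -0.1266  0.132 ] yaw 80.39 [ 0.99  0.3  -0.34] 0.9981974122632791
```

View pics/w9.png

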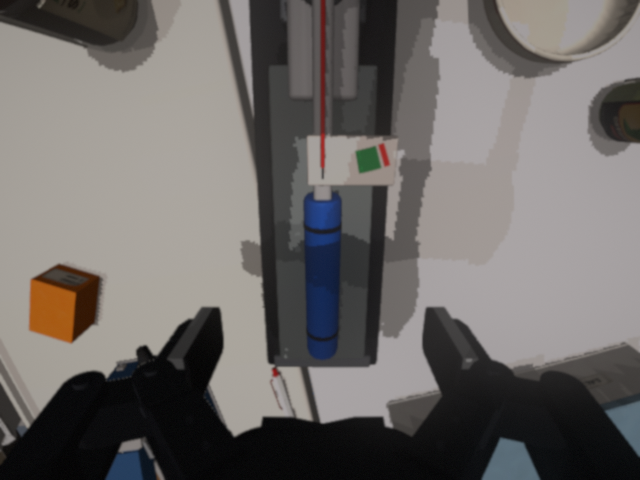

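Run:
```python
from h import *
import json
c=json.load(open("w9.json"));d=np.load("w9.npy")
st=bot.read_state(); p=st["tool_pos"]; r=R.from_rotvec(st["tcp_rot"])
uv=[(322,205),(322,260),(322,300),(322,345),(345,145)]
P=bydepth(c,uv,d);print(P.round(4)); print((r.inv().apply(P-p)*1e3).round(1))
```

```text
[[ 0.6455 -0.1209  0.0877]
 [ 0.6795 -0.1267  0.0812]
 [ 0.7072 -0.1314  0.0777]
 [ 0.743  -0.1374  0.0731]
 [ 0.6161 -0.1042  0.0921]]
[[ 38.7  -0.9  44.2]
 [  4.3  -0.9  50.8]
 [-23.8  -0.9  54.2]
 [-60.1  -0.9  58.9]
 [ 70.5  10.7  39.8]]
```

Request:
arm_command(targets="0 -0.6 30 0 0 0 1;0 -0.6 60 0 0 0 1;0 -0.6 75 0 0 0 1;0 -0.6 75 0 0 0 1;0 -0.6 75 0 0 0 0.6;0 -0.6 75 0 0 0 0;0 -0.6 75 0 0 0 0;0 -0.6 75 0 0 0 0;0 -0.6 75 0 0 0 0;0 -0.6 75 0 0 0 0", newtons=30)

```text
time: 11.13
tool_pos: [0.6862, -0.1276, 0.0593]
tcp_rot: [0.263, 3.126, -0.0]
wrist_force: [-0.5, 0.9, 2.9]
width: 0.247
```

Request:
arm_command(targets="0 0 0 0 0 0 0;0 0 0 0 0 0 0;0 0 0 0 0 0 0")

```text
time: 11.38
tool_pos: [0.6862, -0.1275, 0.0592]
tcp_rot: [0.263, 3.126, -0.0]
wrist_force: [-0.3, 0.8, 5.2]
width: 0.244
```

```bash
python3 snap.py wrist w10
```

```text
11.4333 [ 0.6862 -0.1275  0.0592] yaw 80.39 [-1.71  1.37  5.1 ] 0.24453641619556918
```

View pics/w10.png

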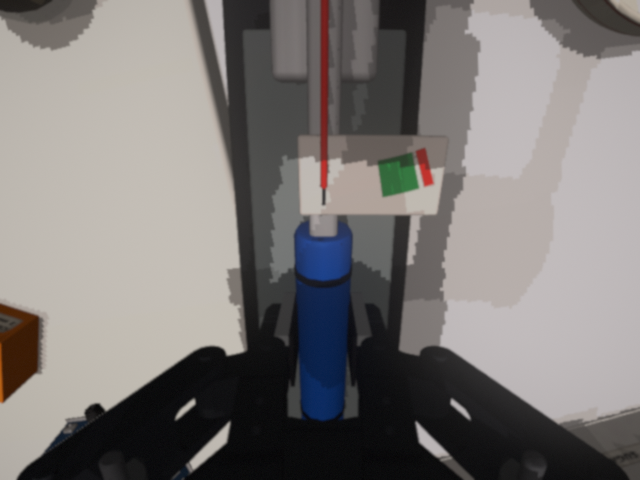

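Request:
arm_command(targets="0 -2.8 0 0 0 1 0;0.1 -5.7 0 0 0 2 0;0.2 -8.5 0 0 0 3 0;0.4 -11.3 0 0 0 4 0;0.6 -14.1 0 0 0 5 0;0.6 -14.1 0 0 0 5 0")

```text
time: 11.93
tool_pos: [0.6832, -0.1414, 0.0592]
tcp_rot: [0.4, 3.112, 0.0]
wrist_force: [-1.4, 0.4, 6.3]
width: 0.243
```

```bash
cat > rd.py <<'E'
import sys,subprocess
subprocess.run(["python3","snap.py","wrist",sys.argv[1]])
import cv2,numpy as np
i=cv2.imread(f"pics/{sys.argv[1]}.png");h=cv2.cvtColor(i,cv2.COLOR_BGR2HSV)
r=cv2.inRange(h,(0,150,60),(8,255,255))|cv2.inRange(h,(172,150,60),(180,255,255))
n,l,s,c=cv2.connectedComponentsWithStats(r[:260]);
for k in range(1,n):
    if s[k,4]>60:
        ys,xs=np.nonzero(l==k);q=ys>ys.max()-5;print("red",s[k],"tip",xs[q].mean().round(1),ys[q].mean())
        if s[k,3]>60: print(" fit slope dx/dy",np.polyfit(ys,xs,1))
g=cv2.inRange(h,(45,100,40),(75,255,255));n,l,s,c=cv2.connectedComponentsWithStats(g[:260])
k=1+np.argmax(s[1:,4]);print("green",s[k],c[k])
cv2.imwrite(f"pics/{sys.argv[1]}z.png",cv2.resize(i[0:260,220:500],None,fx=2,fy=2,interpolation=cv2.INTER_CUBIC))
E
python3 rd.py w11
```

```text
11.9833 [ 0.6832 -0.1415  0.0592] yaw 75.37 [-1.62  0.51  5.92] 0.2454606038297196
red [ 327    0   10  188 1038] tip 333.5 184.77777777777777
 fit slope dx/dy [1.93912980e-02 3.29963538e+02]
red [417 150  15  35 286] tip 427.3 181.6764705882353
green [ 379  155   38   40 1141] [397.30148992 175.02716915]
```

View pics/w11.png

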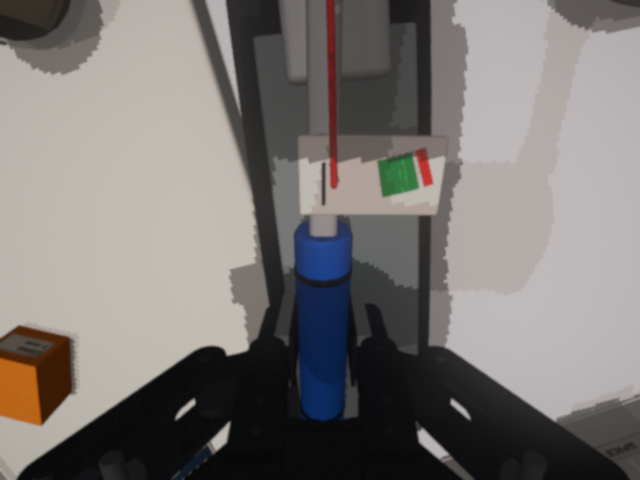

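Request:
arm_command(targets="0.1 -4.2 0 0 0 1.5 0;0.2 -8.5 0 0 0 3 0;0.5 -12.7 0 0 0 4.5 0;0.9 -16.9 0 0 0 6 0;1.4 -21.1 0 0 0 7.5 0;2 -25.3 0 0 0 9 0;2 -25.3 0 0 0 9 0;2 -25.3 0 0 0 9 0")

```text
time: 12.65
tool_pos: [0.6745, -0.1655, 0.0579]
tcp_rot: [0.643, 3.072, 0.001]
wrist_force: [4.8, 1.7, 0.7]
width: 0.244
```

```bash
python3 rd.py w12
```

```text
12.7 [ 0.6745 -0.1653  0.0579] yaw 66.37 [3.58 2.14 1.81] 0.24636352085441707
red [ 339    0   16  188 1060] tip 352.1 184.55
 fit slope dx/dy [5.83617897e-02 3.41565109e+02]
red [418 150  15  37 295] tip 428.2 183.5625
green [ 380  155   38   41 1173] [398.0511509  175.66240409]
```

View pics/w12.png

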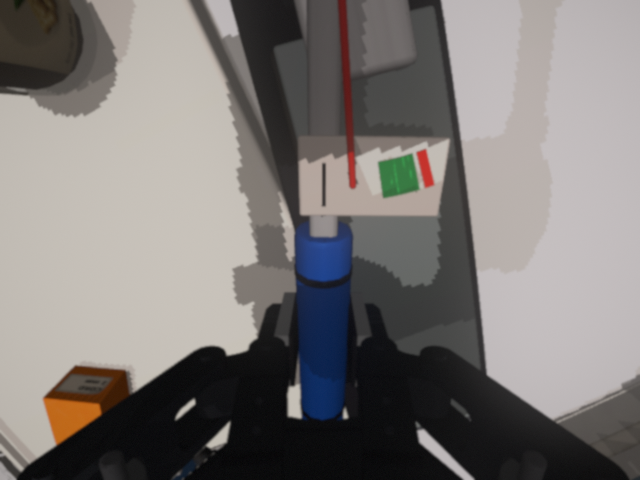

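Request:
arm_command(targets="0.1 -4.2 0 0 0 1.5 0;0.2 -8.5 0 0 0 3 0;0.5 -12.7 0 0 0 4.5 0;0.9 -16.9 0 0 0 6 0;1.2 -19.7 0 0 0 7 0;1.2 -19.7 0 0 0 7 0;1.2 -19.7 0 0 0 7 0")

```text
time: 13.28
tool_pos: [0.6654, -0.1828, 0.058]
tcp_rot: [0.83, 3.027, 0.002]
wrist_force: [4.7, 3.2, 2.4]
width: 0.242
```

```bash
python3 rd.py w13
```

```text
13.3333 [ 0.6655 -0.1827  0.058 ] yaw 59.33 [5.11 3.33 3.09] 0.24331377575457144
red [ 348    0   23  186 1097] tip 368.1 182.77272727272728
 fit slope dx/dy [9.44164244e-02 3.51301097e+02]
red [417 150  16  36 295] tip 428.1 182.75675675675674
green [ 380  155   38   41 1165] [398.072103   175.52360515]
```

View pics/w13.png

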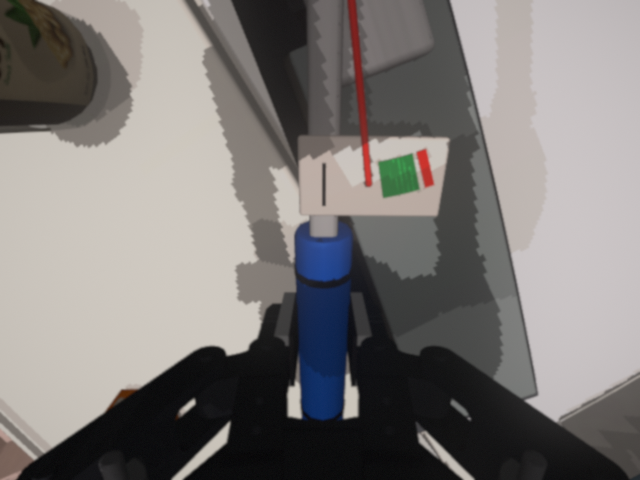

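Request:
arm_command(targets="0 -2.8 0 0 0 1 0;0.1 -5.7 0 0 0 2 0;0.2 -8.5 0 0 0 3 0;0.2 -8.5 0 0 0 3 0;0.2 -8.5 0 0 0 3 0")

```text
time: 13.75
tool_pos: [0.661, -0.1898, 0.0581]
tcp_rot: [0.909, 3.004, 0.002]
wrist_force: [5.1, 2.5, 2.8]
width: 0.241
```

```bash
python3 rd.py w14; python3 snap.py top t14; python3 -c "
import cv2
i=cv2.imread('pics/t14.png');a=cv2.resize(i[160:285,300:480],None,fx=4,fy=4,interpolation=cv2.INTER_CUBIC);cv2.imwrite('pics/t14z.png',a)"
```

```text
13.8 [ 0.6611 -0.1897  0.0581] yaw 56.34 [4.29 2.12 3.28] 0.24417123548687775
red [ 352    0   25  185 1074] tip 374.1 181.66666666666666
 fit slope dx/dy [1.07506702e-01 3.54787967e+02]
red [418 150  15  36 294] tip 428.1 182.69444444444446
green [ 380  155   38   41 1164] [398.04123711 175.40549828]
13.85 [ 0.661  -0.1897  0.0581] yaw 56.35 [4.14 3.19 2.69] 0.24711862175376045
```

View pics/t14z.png

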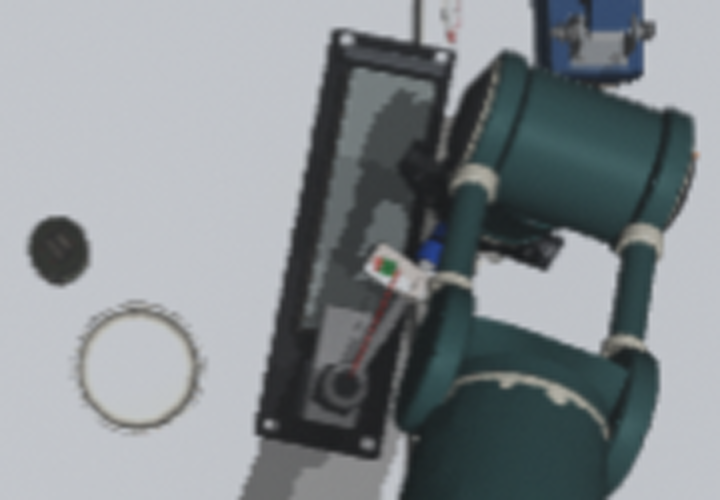

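```bash
python3 - <<'E'
from h import *
import json
c=json.load(open("t14.json"));d=np.load("t14.npy")
g=lambda x,y:(300+(x+.5)/4-.5,160+(y+.5)/4-.5)
print("head",onz(c,[g(346,385)],.107),bydepth(c,[g(346,385)],d))
print("ptr",bydepth(c,[g(355,372),g(390,285)],d))
c7=json.load(open("t7.json"));d7=np.load("t7.npy")
i=cv2.imread("pics/t7.png");cv2.imwrite("pics/t7z.png",cv2.resize(i[160:285,300:480],None,fx=4,fy=4,interpolation=cv2.INTER_CUBIC))
cv2.imwrite("pics/x14.png",cv2.resize(cv2.imread("pics/t14.png")[225:275,360:420],None,fx=10,fy=10,interpolation=cv2.INTER_CUBIC))
c=json.load(open("w14.json"));st=bot.read_state();
print("grip top",bydepth(c,[(322,240),(322,300)],np.load("w14.npy")))
E
python3 snap.py side s14; python3 -c "
import cv2
i=cv2.imread('pics/s14.png');a=cv2.resize(i[230:330,280:430],None,fx=5,fy=5,interpolation=cv2.INTER_CUBIC);cv2.imwrite('pics/s14z.png',a)"
```

```text
head [[ 0.53110069 -0.10303409  0.107     ]] [[ 0.53108891 -0.10296503  0.10755212]]
ptr [[ 0.54071454 -0.10925679  0.10831971]
 [ 0.60600308 -0.13572739  0.09479172]]
grip top [[ 0.62498853 -0.16650784  0.08667439]
 [ 0.64519522 -0.17995791  0.08392207]]
13.9 [ 0.6611 -0.1897  0.0581] yaw 56.35 [5.43 2.98 2.82] 0.24708698836126275
```

View pics/s14z.png

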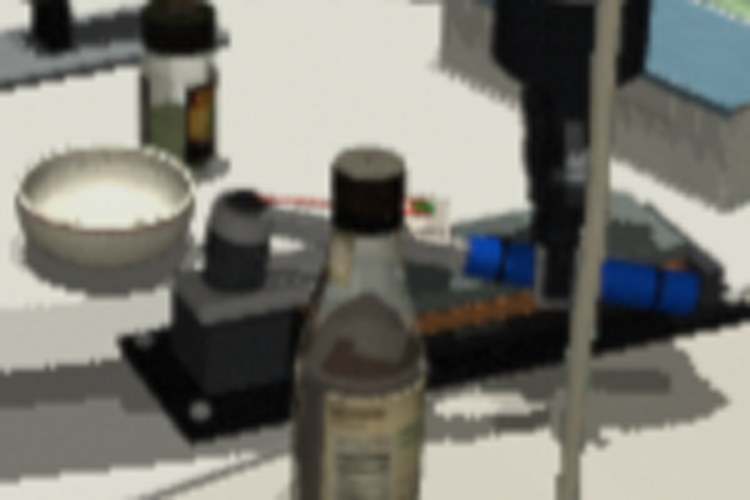

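View pics/x14.png

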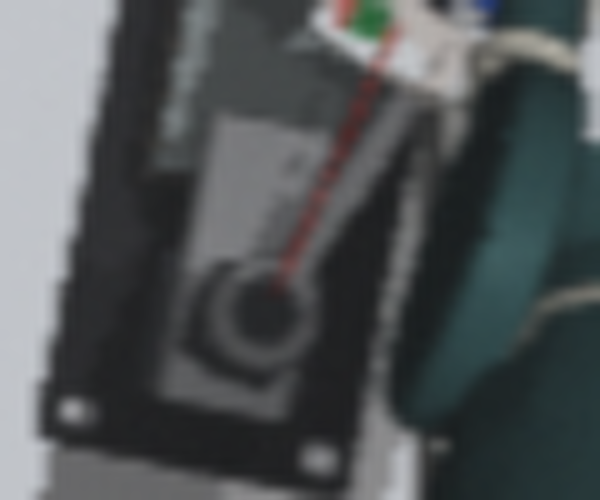

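Request:
arm_command(targets="0 0 -2 0 -0.7 0 0;-0.4 0 -4 0 -1.4 0 0;-0.8 0 -6 0 -2.1 0 0;-1 0 -8 0 -2.8 0 0;-1.2 0 -10 0 -3.5 0 0;-1.2 0 -10 0 -3.5 0 0")

```text
time: 14.4
tool_pos: [0.6615, -0.1902, 0.0677]
tcp_rot: [0.891, 2.948, -0.026]
wrist_force: [5.2, 2.1, 0.4]
width: 0.242
```

```bash
python3 rd.py w15
```

```text
14.45 [ 0.6615 -0.1902  0.0676] yaw 56.36 [ 5.49  2.72 -0.82] 0.24464637967408126
red [ 347    0   22  186 1149] tip 366.3 182.76190476190476
 fit slope dx/dy [8.78975740e-02 3.50438706e+02]
red [418 150  15  36 296] tip 428.3 182.72972972972974
green [ 380  155   38   41 1152] [398.29774306 175.77777778]
```

View pics/w15.png

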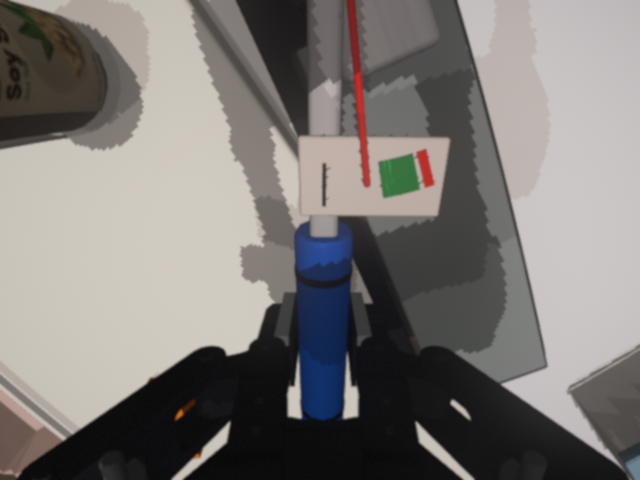

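Request:
arm_command(targets="0 -2.8 0 0 0 1 0;0.1 -5.7 0 0 0 2 0;0.2 -8.5 0 0 0 3 0;0.4 -11.3 0 0 0 4 0;0.4 -11.3 0 0 0 4 0;0.4 -11.3 0 0 0 4 0")

```text
time: 14.95
tool_pos: [0.6549, -0.1993, 0.0674]
tcp_rot: [0.995, 2.916, -0.022]
wrist_force: [4.9, 5.0, 0.9]
width: 0.244
```

```bash
python3 rd.py w16
```

```text
15.0 [ 0.6549 -0.1993  0.0674] yaw 52.36 [4.67 4.78 1.9 ] 0.24289251844128606
red [ 354    0   28  184 1141] tip 378.7 180.80769230769232
 fit slope dx/dy [1.15706483e-01 3.57673459e+02]
red [418 150  15  36 296] tip 428.4 182.77777777777777
green [ 381  155   37   41 1130] [398.71415929 175.84955752]
```

Request:
arm_command(targets="0 -2.8 0 0 0 1 0;0.1 -5.7 0 0 0 2 0;0.2 -8.5 0 0 0 3 0;0.4 -11.3 0 0 0 4 0;0.4 -11.3 0 0 0 4 0;0.4 -11.3 0 0 0 4 0")

```text
time: 15.5
tool_pos: [0.6479, -0.2077, 0.0675]
tcp_rot: [1.095, 2.879, -0.018]
wrist_force: [5.2, 5.0, 1.9]
width: 0.243
```

```bash
python3 rd.py w17; python3 snap.py top t17;python3 -c "
import cv2
cv2.imwrite('pics/x17.png',cv2.resize(cv2.imread('pics/t17.png')[215:275,360:430],None,fx=8,fy=8,interpolation=cv2.INTER_CUBIC))"
```

```text
15.55 [ 0.6479 -0.2077  0.0675] yaw 48.37 [5.03 5.7  1.43] 0.24563929409519938
red [ 362    0   33  182 1135] tip 391.6 178.8148148148148
 fit slope dx/dy [1.49006938e-01 3.65381864e+02]
red [418 150  15  37 300] tip 428.0 183.35714285714286
green [380 155  38  41 950] [399.77473684 176.35894737]
15.6 [ 0.6479 -0.2076  0.0674] yaw 48.38 [4.83 5.52 0.91] 0.2458657331744946
```

View pics/w17.png

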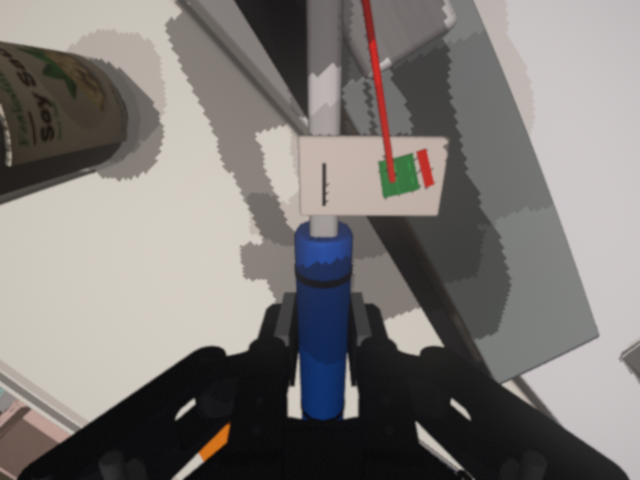

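View pics/x17.png

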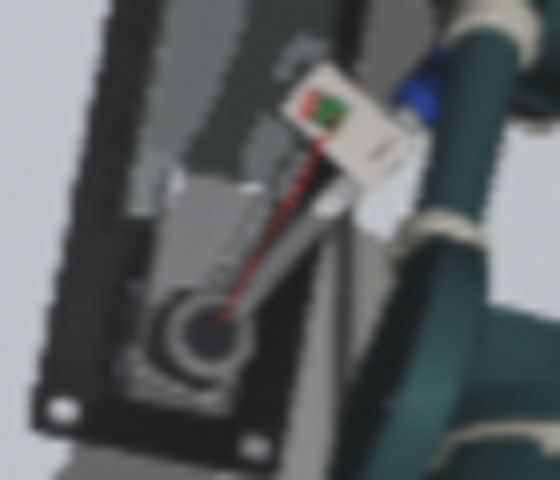

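Run:
```python
from h import *
import json
c=json.load(open("t17.json"));d=np.load("t17.npy")
g=lambda x,y:(360+(x+.5)/8-.5,215+(y+.5)/8-.5)
P=bydepth(c,[g(210,333),g(232,305),g(315,150),g(330,200)],d);print(P.round(4))
v=P[2]-P[1];print("ptr yaw",np.degrees(np.arctan2(v[1],v[0])))
cw=json.load(open("w17.json"));dw=np.load("w17.npy")
Q=bydepth(cw,[(323,20),(323,120),(323,240),(323,290)],dw);print(Q.round(4));v=Q[1]-Q[0];print("beam yaw",np.degrees(np.arctan2(v[1],v[0])),"pitch",v[2]/np.hypot(v[0],v[1]))
Q=bydepth(cw,[(310,200),(430,200),(430,145)],dw);print("plate",Q.round(4))
```

```text
[[ 0.5303 -0.1027  0.1024]
 [ 0.5409 -0.1112  0.0974]
 [ 0.5982 -0.1396  0.1055]
 [ 0.5809 -0.1479  0.0889]]
ptr yaw -26.31572420501777
[[ 0.5657 -0.1354  0.0972]
 [ 0.5852 -0.1527  0.0946]
 [ 0.6146 -0.1788  0.0926]
 [ 0.6299 -0.1922  0.0912]]
beam yaw -41.50150709417866 pitch -0.09972780061990118
plate [[ 0.6009 -0.1722  0.0944]
 [ 0.6263 -0.1431  0.0956]
 [ 0.6117 -0.1333  0.0973]]
```

Request:
arm_command(targets="0 -2.8 0 0 0 1 0;0 -2.8 0 0 0 1 0;0 -2.8 0 0 0 1 0;0 -2.8 0 0 0 1 0;0 -2.8 0 0 0 1 0;0 -2.8 0 0 0 1 0;0 -2.8 0 0 0 1 0;0 -2.8 0 0 0 1 0;0 -2.8 0 0 0 1 0;0 -2.8 0 0 0 1 0")

```text
time: 16.43
tool_pos: [0.6461, -0.2097, 0.0674]
tcp_rot: [1.12, 2.869, -0.017]
wrist_force: [5.4, 4.7, 2.1]
width: 0.241
```

```bash
python3 rd.py w18
```

```text
16.4833 [ 0.6461 -0.2097  0.0674] yaw 47.39 [4.97 4.51 1.77] 0.24307529152371316
red [ 364    0   35  181 1140] tip 395.5 177.85714285714286
 fit slope dx/dy [1.59894062e-01 3.67248456e+02]
red [417 150  16  36 301] tip 428.1 182.62857142857143
green [380 155  38  41 956] [398.83054393 176.5041841 ]
```

Request:
arm_command(targets="0 0 0 0 0 0 0;0 0 0 0 0 0 0;0 0 0 0 0 0 0;0 0 0 0 0 0 0;0 0 0 0 0 0 0;0 0 0 0 0 0 0;0 0 0 0 0 0 0;0 0 0 0 0 0 0")

```text
time: 17.15
tool_pos: [0.6461, -0.2096, 0.0674]
tcp_rot: [1.12, 2.869, -0.017]
wrist_force: [5.8, 4.9, 0.7]
width: 0.243
```

```bash
python3 rd.py w19; python3 snap.py side s19; python3 -c "
import cv2
i=cv2.imread('pics/s19.png');a=cv2.resize(i[230:330,280:430],None,fx=5,fy=5,interpolation=cv2.INTER_CUBIC);cv2.imwrite('pics/s19z.png',a)"
```

```text
17.2 [ 0.6461 -0.2096  0.0674] yaw 47.39 [5.71 6.12 2.33] 0.24469643194113921
red [ 364    0   35  181 1147] tip 395.5 177.85714285714286
 fit slope dx/dy [1.59568999e-01 3.67274292e+02]
red [417 150  16  36 301] tip 428.1 182.62857142857143
green [380 155  38  41 939] [398.88498403 176.59850905]
17.25 [ 0.6461 -0.2096  0.0674] yaw 47.39 [5.58 4.84 0.7 ] 0.24106530251221173
```

View pics/s19z.png

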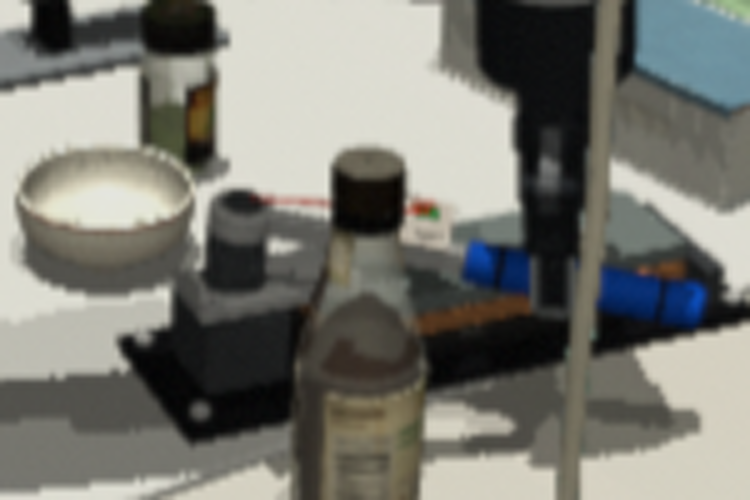

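View pics/w19.png

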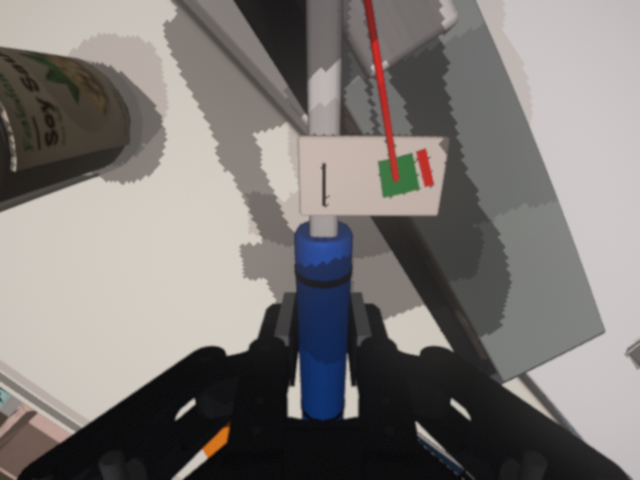

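```bash
python3 - <<'E'
from h import *
import json
c=json.load(open("s19.json"))
for P in [(.5276,-.1004,.065),(.5276,-.1004,.089),(.5303,-.1027,.106)]:
    print(((proj(c,[P])-[280,230])*5+2).round(0))
E
python3 -c "
import cv2
i=cv2.imread('pics/s19.png');cv2.imwrite('pics/s19y.png',cv2.resize(i[260:300,310:350],None,fx=14,fy=14,interpolation=cv2.INTER_CUBIC))"
```

```text
[[239. 265.]]
[[240. 223.]]
[[247. 194.]]
```

View pics/s19y.png

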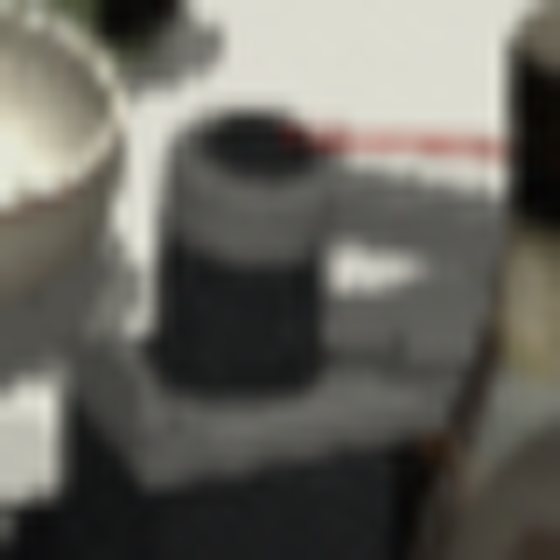

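Request:
arm_command(targets="0.1 6 0 0 0 -2.2 0;0.5 12.4 0 0 0 -4.4 0;1.1 18.6 0 0 0 -6.6 0;1.9 24.7 0 0 0 -8.8 0;3 30.9 0 0 0 -11 0;4.3 37 0 0 0 -13.2 0;5.8 43 0 0 0 -15.4 0;7.5 49 0 0 0 -17.6 0;7.5 49 0 0 0 -17.6 0")

```text
time: 18.0
tool_pos: [0.6735, -0.169, 0.0673]
tcp_rot: [0.665, 3.01, -0.034]
wrist_force: [3.2, -0.3, 0.4]
width: 0.242
```

```bash
python3 rd.py w20
```

```text
18.05 [ 0.6733 -0.1695  0.0673] yaw 64.97 [ 3.86 -0.16  1.03] 0.239796643521305
red [ 328    0    9  189 1097] tip 333.5 185.77777777777777
 fit slope dx/dy [1.30124795e-02 3.31185622e+02]
red [418 151  16  36 299] tip 428.5 183.64705882352942
green [ 380  156   38   41 1151] [398.45178106 175.94265856]
```

Request:
arm_command(targets="0 3 2 0 0.7 -1 0;0.3 5.7 5 0 1.8 -2 0;0.8 5.7 8 0 2.8 -2 0;1.2 5.7 9 0 3.5 -2 0;1.2 5.7 9 0 3.5 -2 0;1.2 5.7 9 0 3.5 -2 0.3;1.2 5.7 9 0 3.5 -2 0.7;1.2 5.7 9 0 3.5 -2 1;1.2 5.7 9 0 3.5 -2 1;1.2 5.7 9 0 3.5 -2 1")

```text
time: 18.88
tool_pos: [0.6742, -0.1642, 0.0578]
tcp_rot: [-0.627, -3.075, 0.015]
wrist_force: [0.7, 0.5, -0.6]
width: 0.855
```

Request:
arm_command(targets="0 0 -20 0 0 0 1;0 0 -50 0 0 0 1;0 0 -75 0 0 0 1;40 0 -75 0 0 0 1;40 0 -75 0 0 0 1;40 0 -75 0 0 0 1")

```text
time: 19.38
tool_pos: [0.6359, -0.1471, 0.1328]
tcp_rot: [-0.626, -3.075, 0.015]
wrist_force: [0.3, -0.2, -0.2]
width: 1.001
```

```bash
python3 rd.py w21
```

```text
19.4333 [ 0.6377 -0.1477  0.1334] yaw 66.98 [ 0.4  -0.48  0.78] 1.00332221277327
red [333  56  29 184 520] tip 360.6 236.77777777777777
 fit slope dx/dy [1.48113638e-01 3.25732641e+02]
red [411 209  10  16  61] tip 418.2 221.89473684210526
green [391 214  22  21 293] [401.38225256 223.91808874]
```

View pics/w21.png

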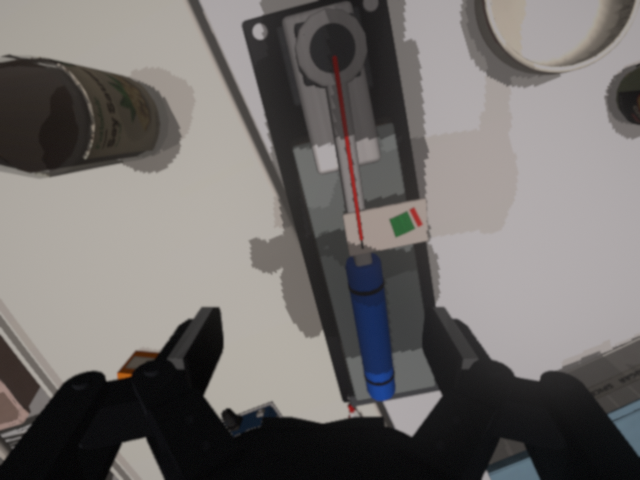

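Run:
```python
from h import *
import json
c=json.load(open("w21.json"));d=np.load("w21.npy")
uv=[(332,46),(342,100),(352,170),(362,258),(366,300),(378,380)]
P=bydepth(c,uv,d);print(P.round(4))
v=P[5]-P[0];y=np.degrees(np.arctan2(v[1],v[0]));v2=P[4]-P[1];print(y,np.degrees(np.arctan2(v2[1],v2[0])))
H=onz(c,[(332,46)],.1065)[0];print(H)
u=np.array([np.cos(np.radians(y)),np.sin(np.radians(y))])
N=H[:2]+u*.042;print("neck",N)
delta((*N,.115),y+90);delta((*N,.075),y+90)
```

```text
[[ 0.5327 -0.0997  0.1073]
 [ 0.5549 -0.1039  0.1043]
 [ 0.5869 -0.1113  0.0994]
 [ 0.6382 -0.1242  0.0844]
 [ 0.6644 -0.1317  0.0847]
 [ 0.7326 -0.1469  0.0735]]
-13.302628071062394 -14.2134784360095
[ 0.53260755 -0.09961556  0.1065    ]
neck [ 0.57348062 -0.10927952]
t 19.4333 shift [74.1 10.4 18.2] turn [-0.57 -0.01 -9.71]
t 19.4333 shift [74.1 10.8 58.2] turn [-0.57 -0.01 -9.71]
```

Request:
arm_command(targets="30 4 0 0 0 -4 1;60 8 0 0 0 -8 1;74 10.5 0 -0.5 0 -9.9 1;74 10.5 18 -0.5 0 -9.9 1;74 10.6 18 -0.5 0 -9.9 1;74 10.6 18 -0.5 0 -9.9 1")

```text
time: 19.93
tool_pos: [0.5746, -0.1095, 0.1146]
tcp_rot: [-0.359, -3.119, 0.002]
wrist_force: [0.4, -0.6, 0.5]
width: 1.0
```

```bash
python3 snap.py wrist w22
```

```text
19.9833 [ 0.5754 -0.1097  0.1154] yaw 76.86 [ 0.77 -1.02  0.39] 1.001588136387938
```

View pics/w22.png

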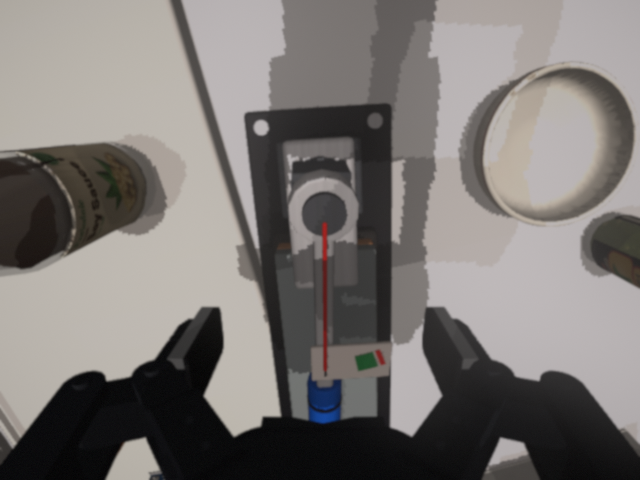

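Request:
arm_command(targets="0 0.4 20 0 0 0 1;0 0.4 42 0 0 0 1;0 0.4 42 0 0 0 1;0 0.4 42 0 0 0 0.5;0 0.4 42 0 0 0 0;0 0.4 42 0 0 0 0;0 0.4 42 0 0 0 0;0 0.4 42 0 0 0 0;0 0.4 42 0 0 0 0;0 0.4 42 0 0 0 0", newtons=80)

```text
time: 20.82
tool_pos: [0.575, -0.1093, 0.0739]
tcp_rot: [0.358, 3.12, -0.002]
wrist_force: [-0.1, -1.5, 2.2]
width: 0.098
```

Request:
arm_command(targets="0 0 0 0 0 0 0;0 0 0 0 0 0 0;0 0 0 0 0 0 0;0 0 -5 0 0 0 0;0 0 -10 0 0 0 0")

```text
time: 21.23
tool_pos: [0.5751, -0.109, 0.0826]
tcp_rot: [0.359, 3.12, -0.001]
wrist_force: [4.5, -1.7, -5.5]
width: 0.096
```

Request:
arm_command(targets="0 0 -8 0 0 0 0;0 0 -16 0 0 0 0;0 0 -26 0 0 0 0;0 0 -40 0 0 0 0;0 0 -40 0 0 0 0")

```text
time: 21.65
tool_pos: [0.5756, -0.1089, 0.1259]
tcp_rot: [0.359, 3.119, -0.001]
wrist_force: [1.0, -0.1, -1.9]
width: 0.095
```

```bash
python3 snap.py side s23; python3 rd.py w23; python3 -c "
import cv2
i=cv2.imread('pics/s23.png');a=cv2.resize(i[200:330,280:430],None,fx=5,fy=4.5,interpolation=cv2.INTER_CUBIC);cv2.imwrite('pics/s23z.png',a)
from h import *
delta((.43,.18,.19),90)"
```

```text
21.7 [ 0.5753 -0.1089  0.1248] yaw 76.86 [-0.06  0.45 -2.71] 0.09609039284313929
21.75 [ 0.5745 -0.1087  0.1237] yaw 76.87 [ 1.5   0.3  -2.83] 0.10025020946913563
green [118 176   2   3   3] [118.66666667 177.        ]
t 21.75 shift [206.4 248.3 -66.5] turn [-4.000e-02 -1.000e-02 -1.313e+01]
```

View pics/s23z.png

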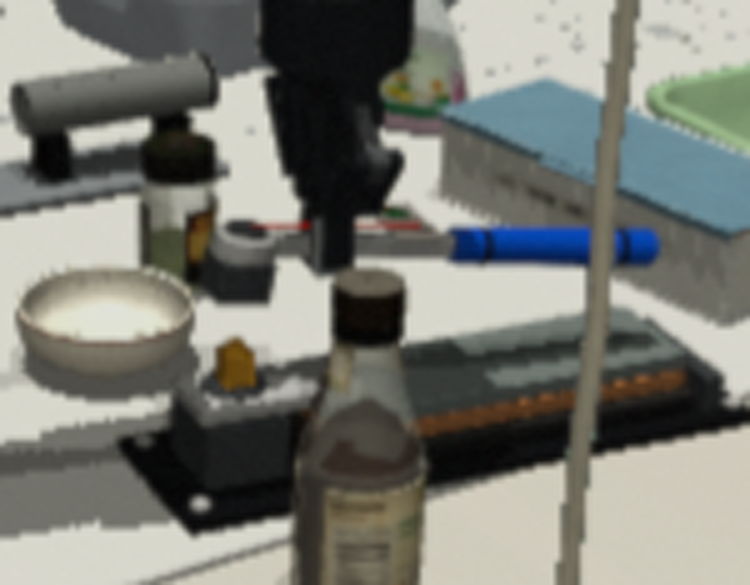

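View pics/w23.png

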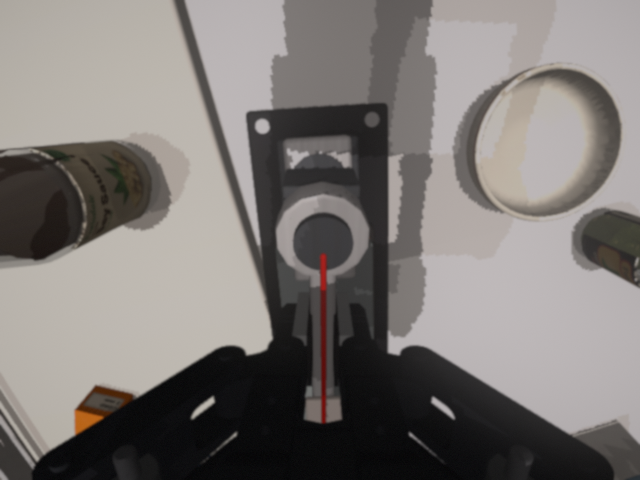

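Request:
arm_command(targets="0 0 -25 0 0 0 0;0 0 -50 0 0 0 0;15 20 -67 0 0 -1 0;40 48 -67 0 0 -2.5 0;65 78 -67 0 0 -4 0;90 108 -67 0 0 -6 0;115 138 -67 0 0 -8 0;140 168 -67 0 0 -10 0;165 198 -67 0 0 -12 0;190 228 -67 0 0 -13 0")

```text
time: 22.58
tool_pos: [0.4391, 0.1575, 0.1888]
tcp_rot: [-0.002, -3.139, 0.002]
wrist_force: [-0.4, 1.3, -3.0]
width: 0.095
```

```bash
python3 -c "
from h import *
delta((.43,.18,.19),90)"
```

```text
t 22.5833 shift [ 9.1 22.5 -1.2] turn [-0.07 -0.16 -0.07]
```

Request:
arm_command(targets="8 20 0 0 0 0 0;8 20 20 0 0 0 0;8 20 40 0 0 0 0;8 20 60 0 0 0 0;8 20 80 0 0 0 0;8 20 100 0 0 0 0;8 20 100 0 0 0 0;8 20 100 0 0 0 0")

```text
time: 23.25
tool_pos: [0.4311, 0.1756, 0.0881]
tcp_rot: [-0.004, -3.136, 0.004]
wrist_force: [-0.5, 0.6, -3.3]
width: 0.097
```

```bash
python3 snap.py side s24; python3 snap.py top t24; python3 -c "
import cv2
i=cv2.imread('pics/s24.png');a=cv2.resize(i[170:330,170:370],None,fx=4,fy=3.7,interpolation=cv2.INTER_CUBIC);cv2.imwrite('pics/s24z.png',a)
i=cv2.imread('pics/t24.png');a=cv2.resize(i[160:310,220:420],None,fx=4,fy=4,interpolation=cv2.INTER_CUBIC);cv2.imwrite('pics/t24z.png',a)"
```

```text
23.3 [0.4328 0.1761 0.0897] yaw 89.86 [ 1.16 -0.22 -3.28] 0.09559948210095212
23.35 [0.4339 0.1764 0.0907] yaw 89.86 [-1.04  0.29 -2.1 ] 0.0952689775560162
```

View pics/s24z.png

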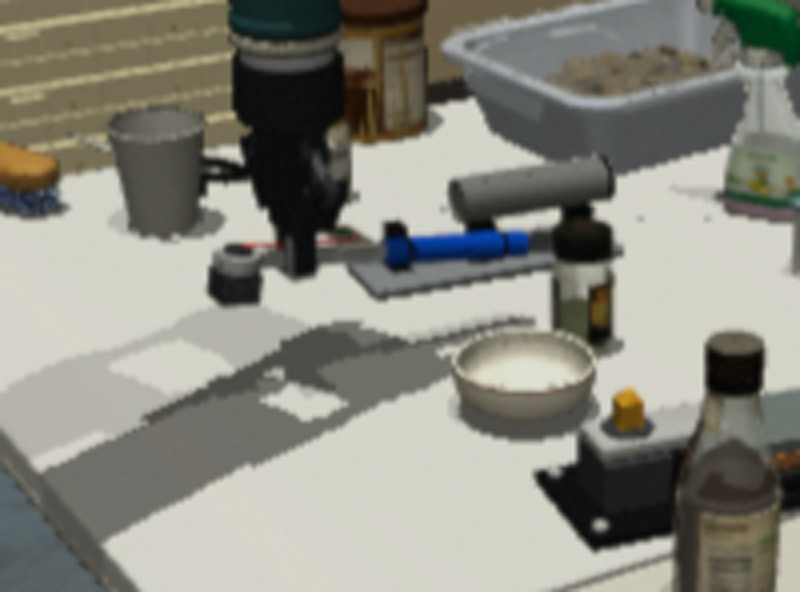

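View pics/t24z.png

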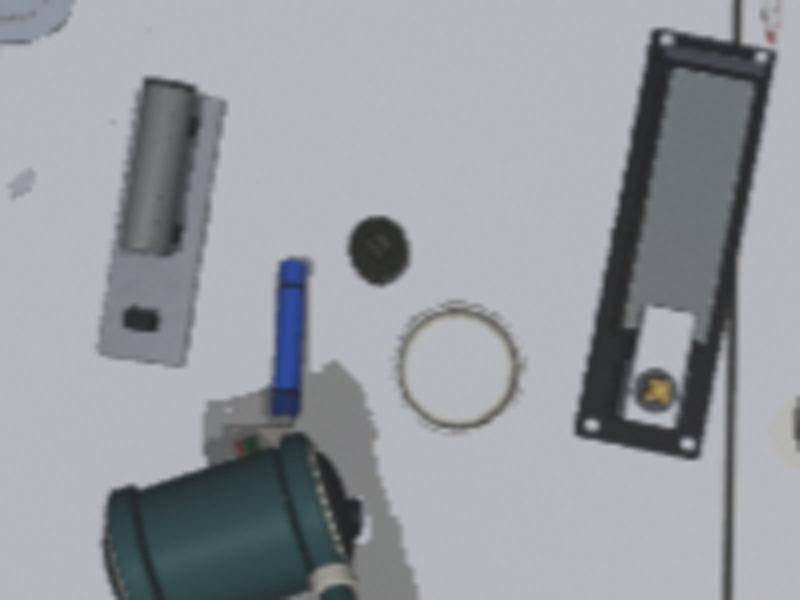

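Request:
arm_command(targets="0 0 20 0 0 0 0;0 0 40 0 0 0 0;0 0 55 0 0 0 0;0 0 65 0 0 0 0;0 0 70 0 0 0 0;0 0 70 0 0 0 0;0 0 70 0 0 0 0")

```text
time: 23.93
tool_pos: [0.4346, 0.1767, 0.0213]
tcp_rot: [0.004, 3.14, -0.0]
wrist_force: [-0.8, -0.1, -0.7]
width: 0.097
```

Request:
arm_command(targets="0 0 2 0 0 0 0;0 0 4 0 0 0 0;0 0 4 0 0 0 0;0 0 4 0 0 0 0")

```text
time: 24.27
tool_pos: [0.4346, 0.1766, 0.0167]
tcp_rot: [0.003, 3.14, -0.0]
wrist_force: [-0.9, -0.1, 0.1]
width: 0.097
```

```bash
python3 snap.py side s25; python3 -c "
import cv2
i=cv2.imread('pics/s25.png');a=cv2.resize(i[200:290,190:330],None,fx=5.5,fy=5.5,interpolation=cv2.INTER_CUBIC);cv2.imwrite('pics/s25z.png',a)"
```

```text
24.3167 [0.4345 0.1766 0.0167] yaw 89.88 [1.48 0.25 0.55] 0.09552691209642715
```

View pics/s25z.png

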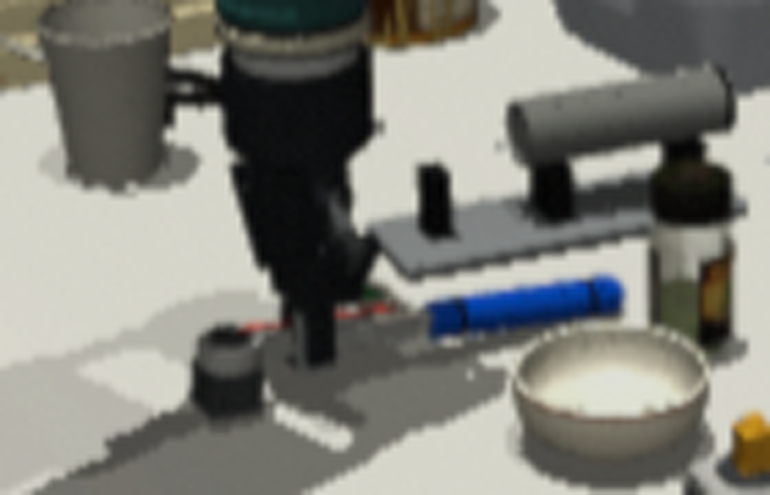

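Request:
arm_command(targets="0 0 1.5 0 0 0 0;0 0 3 0 0 0 0;0 0 3 0 0 0 0")

```text
time: 24.57
tool_pos: [0.4341, 0.1764, 0.0133]
tcp_rot: [0.003, 3.141, -0.001]
wrist_force: [-0.1, 0.3, 1.4]
width: 0.094
```

Request:
arm_command(targets="0 0 0 0 0 0 0.2;0 0 0 0 0 0 0.4;0 0 0 0 0 0 0.7;0 0 0 0 0 0 1;0 0 0 0 0 0 1;0 0 0 0 0 0 1;0 0 0 0 0 0 1;0 0 -25 0 0 0 1;0 0 -60 0 0 0 1;0 0 -100 0 0 0 1")

```text
time: 25.4
tool_pos: [0.431, 0.1755, 0.1119]
tcp_rot: [-0.004, -3.136, 0.004]
wrist_force: [0.8, 0.5, 0.3]
width: 1.001
```

Request:
arm_command(targets="-20 0 -60 0 0 0 1;-20 0 -90 0 0 0 1;-20 0 -90 0 0 0 1;-20 0 -90 0 0 0 1")

```text
time: 25.73
tool_pos: [0.457, 0.1774, 0.2081]
tcp_rot: [0.004, 3.133, 0.004]
wrist_force: [0.4, 0.7, -0.1]
width: 0.996
```

```bash
python3 snap.py wrist w26; python3 snap.py side s26; python3 -c "
import cv2
i=cv2.imread('pics/s26.png');a=cv2.resize(i[200:290,190:330],None,fx=5.5,fy=5.5,interpolation=cv2.INTER_CUBIC);cv2.imwrite('pics/s26z.png',a)"
```

```text
25.7833 [0.4548 0.1768 0.2049] yaw 89.86 [-0.54 -0.15 -0.5 ] 1.001518396570425
25.8333 [0.4531 0.1762 0.2025] yaw 89.86 [-0.16 -0.79 -0.49] 0.997601576567375
```

View pics/w26.png

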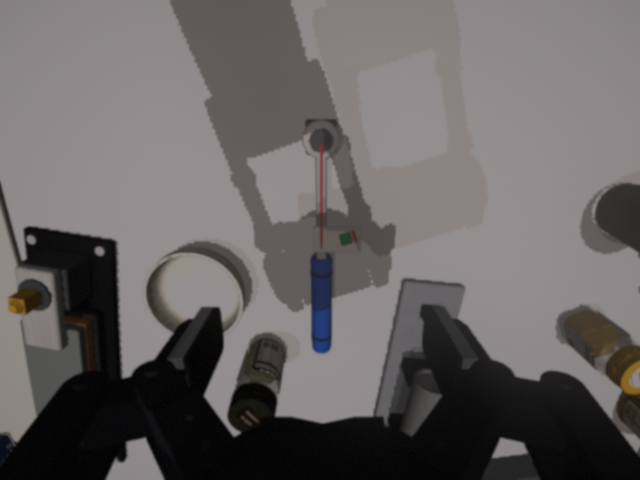

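View pics/s26z.png

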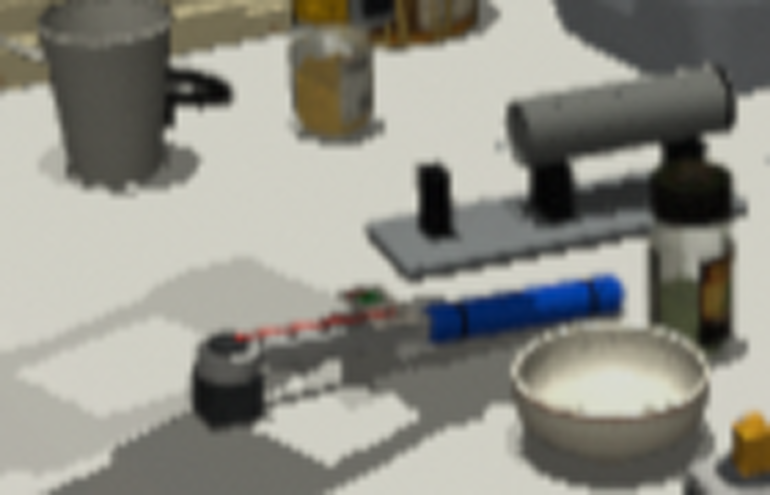

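Run:
```python
from h import *
import json
c=json.load(open("w26.json"));d=np.load("w26.npy")
P=bydepth(c,[(321,138),(321,180),(345,230),(315,245),(321,275),(321,300),(321,340)],d);print(P.round(4))
i0=cv2.imread("pics/side0.png");
i,dd,cc=cam("top");cv2.imwrite("pics/tF.png",i)
a=cv2.imread("pics/top0.png")
# bystander shift check: template match in side/top views
for n,(u,v) in dict(bottle=(435,268),bowl=(334,252),jarA=(194,229),jarB=(315,222),cup=(185,273),carton=(464,203)).items():
    t=a[v-14:v+14,u-14:u+14]; s=i[v-22:v+22,u-22:u+22]; r=cv2.matchTemplate(s,t,cv2.TM_CCOEFF_NORMED);_,m,_,l=cv2.minMaxLoc(r);print(n,"shift px",l[0]-8,l[1]-8,round(m,3))
print(bot.read_state()["time"])
```

```text
[[0.3881 0.1761 0.0434]
 [0.4238 0.176  0.0421]
 [0.4716 0.1983 0.0354]
 [0.4874 0.17   0.0324]
 [0.5193 0.1757 0.0313]
 [0.5487 0.1756 0.0284]
 [0.5993 0.1754 0.025 ]]
bottle shift px 0 0 1.0
bowl shift px 0 0 0.999
jarA shift px 0 0 1.0
jarB shift px 0 0 1.0
cup shift px 0 0 1.0
carton shift px 0 0 1.0
25.8833
```

Wrench lies flat (head top at 43 mm, grip top at 28 mm, so its axis is at about 17 mm), and none of the bystanders has moved. I'm handing the job in.

```bash
python3 -c "
from h import *
print(bot.finish_job())"
```

```text
the job is handed in; nothing more can be done
None
```

I carried out every step and handed the job in at about 26 s of the 72 s allowed; no verdict was reported. One reading from the loaded phase did not fit the description (see the third point).

- **Drawing and seating:** I drew the wrench out of the tube by its neck. I set the socket down on the screw with no sign of jamming and let go, and the contact force read about zero. The grip sagged about 24 mm, a little more than the stated 10 to 20 mm.
- **Turning:** I took the wrench again by the blue grip and turned it clockwise until the pointer stood in the green band. The reading by image was 0.24 to 0.25, and it stayed there for about 1.7 s without drifting. The wrist force of about 7.3 N agreed with that reading. I estimate the socket mouth was within about 3 mm of the screw axis.
- **What disagreed:** under load the socket appeared to turn about 0.3 rad against the holder, more than the stated play of about 0.12 rad plus the screw's spring. When I released the wrench, it swung back nearly into line with the holder. I could not see the screw under the socket, so I could not check its twist directly.
- **Laying down:** I unloaded the wrench, lifted it off by the neck and laid it on the bare worktop between the bowl and the stand, touching neither the holder nor the stand. It lies right way up, tilted less than 0.1 rad, with the grip axis about 17 mm high.
- **Bystanders:** the bottle, bowl, jars, cup and carton showed no shift in the top view.

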